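Unload the cooling station

ROBOT

A 6-joint arm with a two-finger parallel gripper is mounted at the origin on the work surface. World frame = base frame: x ahead of the robot, y to its left, z up, the work surface at z = 0. Lengths are in m, angles in rad, forces in N, time in s.
With the tool pointing down it reaches from about 0.4 to 0.925 m from the base axis. Payload 3.4 kg.
Tool frame: the origin (TCP) lies midway between the tips of the shut fingers; the grasp point (between the pads) lies 19 mm behind it (arm.tcp_to_grasp is the distance from the TCP to the grasp point, in m); z points along the fingers, y is the direction in which the jaws open and shut (so a half turn about z gives the same grasp; the last joint's range is limited). The gripper opens to 85 mm and grips with 20 to 120 N. Pads are 22 mm wide; open, the fingers measure 114 mm over their backs; the gripper's body (76 mm by 85 mm) begins 54 mm behind the grasp point. The pads swing forward as they close: fully open they stand 13 mm farther back than shut.
Start: joints at [-1.345, 0.307, 1.506, -0, 1.328, -0.073], TCP at [0.169, -0.55, 0.231] pointing down, gripper open.
Joint ranges: [-3.12, 3.12], [-1.05, 2.28], [0.14, 2.33], [-1.42, 4.57], [0.1, 2.73], [-2.68, 2.68]. Speed limits (rad/s): [2.57, 2.57, 3.14, 3.14, 3.14, 3.14].

INTERFACE

Orientations are given as [roll, pitch, yaw] about the fixed x, y, z axes, in that order (R = Rz(yaw) Ry(pitch) Rx(roll)).
In Python, from plant import status, grab_frame, workorder, arm gives the robot as it stands.
- The arm moves only by the tool arm_command, never from a script. Its argument "series" is a list of rows, each a list of 4 numbers: the shift along the tool's x, y, z in m, then the turn about the tool's z in rad. A call has 1 to 10 rows; each row is the pose to reach, as a shift and turn from the pose measured when the call began, along the tool's axes at that moment; what a row does not reach only later rows make up. A row lasts 1/12 s, in which the tool goes at most 41.7 mm and 7.16 degrees, less where a joint would pass 70% of its speed; a pose out of reach is approached as far as the arm can. A call with a gripper value outside its range is refused whole. "hand" is the finger opening in m, from 0 to 0.0854, set as the call begins (left out, the last holds). The fingers move at their own pace and stop on an object; "grip_force" is the grip in N (left out, the last holds). Time passes only in rows, so rows that repeat a pose let the fingers close. It gives the time, the measured TCP pose, the force and the opening at its end, in the units of the state.
- status.state(): the state, without advancing time (a new reading comes with each control period).
- grab_frame(name): name is "scene" or "top" or "wrist"; returns a dict with "color" (384x512x3 uint8, blue, green, red), "intrinsics" (3x3 intrinsics, pixels), "k1" (the pictures are not rectified: a ray, as slopes to the right and down, at radius r is drawn at 1 + k1 r^2 times it, then the intrinsics apply), "origin" and "rotation" of the camera in the world. Camera axes: x right, y down, z forward; pixel columns grow to the right and rows downward; lengths in m; the calibration is good to about 2 mm. A picture is of the moment at which its call begins. There is no depth.
- workorder.finish_job(): hands the job in, once; it reports no verdict.
The state is a dict: "t": time; "joint_positions": joint angles; "joint_vel": joint speeds; "joint_efforts": joint torques, N m; "ee_pos": TCP position; "ee_rot": TCP orientation; "ft_force": force on the tool from outside, world axes, zero at the start; "moment": the same for the moment, N m; "finger_gap": finger opening in m.
Only numpy, scipy, OpenCV 4.12 (cv2) and the standard library are available. Lean on these libraries where they do the work, as an engineer would, in place of code of your own. Each camera call takes 0.05 s, during which the arm holds its last target.

TASK

On the cooling station, push the red selector down and turn it clockwise all the way until it springs back up, then poke the release rod through the yellow-rimmed access hole in its front to trip the hidden latch so that the tray springs out. Move every orange housing from the tray's mould into the blue bin, side by side in one layer, push the empty tray fully home so that it latches, then push the selector down again and turn it all the way back so that it springs up locked. Leave the rod lying on the tan mat and the other things on the bench where they are.

Things in the scene. Friction and masses are not known exactly. Their poses are not given: they have to be found in the camera images.
- sel (a joint): turn of the selector, rad: 0 at the start (locked), grows clockwise seen from above to its stop at 1.2 (released). It turns only while pushed down more than 5 mm; a lug blocks it otherwise. Beyond about 1.05 (and, on the way back, below about 0.15) it springs up when let go; turning takes under 0.2 N m. At 0 it physically blocks the latch
- sel_press (a joint): how far the selector is pushed down, m: 0 up, 0.008 fully down; 3 N to start moving, 8 N at the bottom
- sel_grip (a point): grip point of the red selector knob on top of the station's right end: centre of a bar handle 50 mm long, 16 mm wide and 32 mm tall that stands on a round red disc 56 mm across; this point is on the turning axis, 18 mm above the disc's top and 14 mm below the bar's top. Its x axis runs along the bar, z up
- station: low white and blue cooling station, fixed, 385 mm wide (y), 243 mm deep, front part 115 mm high, with a grey blower housing 155 mm high from 157 mm behind the front. Origin: on the bench under the middle of the tray opening, in the plane of the front face. Its x axis points into the station (away from the robot), y to the left, z up; the body reaches from y = -225 to +160 mm. The pose differs from start to start
- hole (a point): centre of the mouth of the access hole, 22 mm square, yellow rim, in the front face (robot's side), 190 mm right of the tray's middle, 50 mm above the bench; a yellow stripe on the top's front edge is right above it. Axes as the station (x points into the hole). Wall 8 mm thick; 30 mm behind the face is the sprung latch plate (1 to 4 N): push it 7 to 11 mm further in (its stop is at 16)
- tray (a joint): tray travel, m: about 0 when home and latched; when the latch is tripped a damped spring (8 N falling to 2.5 N) drives it out towards the robot along the station's -x to 0.125 in about a second or two. Pushing it back to 0 or a little beyond (stop at -0.004, about 15 N) latches it again; if not latched it comes out by itself
- tray_lip (a point): middle of the front edge of the tray's black push lip, 120 mm wide, 20 mm thick (this point is half-way up its vertical front face, 60 mm above the bench), standing 30 mm out of the tray's blue front panel (278 mm wide, top 95 mm above the bench); moves with the tray, same axes as the station
- rod_grip (a point): centre of the square blue handle (100 x 28 x 28 mm) of the release rod, mass 0.16 kg; its x axis runs along the rod towards the tip; a steel shaft 8 mm thick and 130 mm long continues the handle's middle line
- rod_tip (a point): tip of the rod, 180 mm ahead of the handle's centre
- mat_top (a point): centre of the top of the tan work mat, 280 x 140 mm, 3 mm thick, fixed, x along its length
- bin: open blue bin, fixed, 250 (x) x 190 (y) x 60 mm high, walls and floor 5 mm; origin under its centre on the bench; room for four housings lying two by two
- shell0_mid (a point): centre of an orange moulded housing, a block 90 (x) x 38 (y) x 50 (z) mm, 0.12 kg; may be absent. It sits 12 mm deep in cavity 1 of 4 (from the right, 66 mm apart) of the tray's mould, 38 mm standing proud of the mould's face, which is 46 mm above the bench; with the tray home it is inside the station, its centre 65 mm behind the front face. Grip it across its 38 mm width, fingertips above the mould face
- shell1_mid (a point): centre of an orange moulded housing, a block 90 (x) x 38 (y) x 50 (z) mm, 0.12 kg; may be absent. It sits 12 mm deep in cavity 2 of 4 (from the right, 66 mm apart) of the tray's mould, 38 mm standing proud of the mould's face, which is 46 mm above the bench; with the tray home it is inside the station, its centre 65 mm behind the front face. Grip it across its 38 mm width, fingertips above the mould face
- shell2_mid (a point): centre of an orange moulded housing, a block 90 (x) x 38 (y) x 50 (z) mm, 0.12 kg; may be absent. It sits 12 mm deep in cavity 3 of 4 (from the right, 66 mm apart) of the tray's mould, 38 mm standing proud of the mould's face, which is 46 mm above the bench; with the tray home it is inside the station, its centre 65 mm behind the front face. Grip it across its 38 mm width, fingertips above the mould face
- shell3_mid (a point): centre of an orange moulded housing, a block 90 (x) x 38 (y) x 50 (z) mm, 0.12 kg; may be absent. It sits 12 mm deep in cavity 4 of 4 (from the right, 66 mm apart) of the tray's mould, 38 mm standing proud of the mould's face, which is 46 mm above the bench; with the tray home it is inside the station, its centre 65 mm behind the front face. Grip it across its 38 mm width, fingertips above the mould face
- meter_a: orange meter by the bin: a bystander, to be left where it is; origin at its underside
- meter_b: orange meter beyond the mat: a bystander, to be left where it is; origin at its underside
- battery_a: a black battery: a bystander, to be left where it is; origin at its underside
- battery_b: the other black battery: a bystander, to be left where it is; origin at its underside
- board_stack: the green boards: a bystander, to be left where it is; origin at its underside
- cal_jar: the amber jar: a bystander, to be left where it is; origin at its underside
- latch (a joint): turn of the hidden latch lever, rad: 0 closed, about 0.2 to 0.3 releases the tray

How it is judged:
By the outcome, as a careful person would: the job done as asked, in the order asked, and still so for the second after the job is handed in, with the robot touching nothing.
Of shell0, shell1, shell2, shell3 only 2 to 4 are there at a start; the rules pass over those that are not, and their reading is None.
At some moment in a run one of rod may be knocked a few centimetres aside while the robot is not near it.
Once in a run the grip may slacken for a moment while it holds something.
It also fails if it takes over 210 s, if anything falls off the work surface, if the arm or the gripper's body presses on something with over 40 N, if the wrist force passes 120 N, or if a joint passes its speed limit or range.

## Working session

There is one attempt and no reset: what is moved stays moved. The work goes in short steps, Python scripts to look and compute and a tool call to move; the robot and the scene stay as the last step left them, time stands still between calls to the robot, and variables do not carry over. Pictures are saved under pics/ and viewed, and the job is handed in when it is done.

Besides the shell and the picture viewer there is one more tool, called after "Call:" in YAML: its name, and indented under it one key for each argument. arm_command: Moves the arm, as the interface text tells. Its arguments: {"type":"object","properties":{"series":{"type":"array"},"hand":{"type":"number"},"grip_force":{"type":"number"}},"required":["series"]}

```bash
ls; mkdir -p pics; cat > h.py <<'E'
import sys; sys.path.insert(0,'.')
import numpy as np, cv2, json
from scipy.spatial.transform import Rotation as R
from plant import status, grab_frame, workorder, arm
def snap(name,fn=None):
    f=grab_frame(name)
    if fn: cv2.imwrite('pics/'+fn+'.png',f['color'])
    return f
def dist(f): return np.array([f['k1'],0,0,0,0],float)
def proj(f,P):
    P=np.atleast_2d(np.array(P,float)); Rw=np.array(f['rotation']); o=np.array(f['origin'])
    c=(P-o)@Rw
    s=c[:,:2]/c[:,2:]; r2=(s**2).sum(1,keepdims=True); s=s*(1+f['k1']*r2)
    K=np.array(f['intrinsics']); return s@K[:2,:2].T+K[:2,2]
def ray(f,uv):
    K=np.array(f['intrinsics'],float)
    p=cv2.undistortPoints(np.array(uv,float).reshape(-1,1,2),K,dist(f)).reshape(-1,2)
    d=np.c_[p,np.ones(len(p))]@np.array(f['rotation']).T
    return np.array(f['origin']),d
def onz(f,uv,z):
    o,d=ray(f,uv); t=(z-o[2])/d[:,2]; return o+d*t[:,None]
def st():
    s=status.state(); print({k:np.round(v,4).tolist() for k,v in s.items() if k in('t','joint_positions','ee_pos','ee_rot','ft_force','finger_gap')}); return s
E
python3 - <<'E'
from h import *
for n in('scene','top','wrist'):
    f=snap(n,n+'0'); print(n,f['origin'],np.round(f['rotation'],3).tolist(),f['intrinsics'],f['k1'])
st(); print([a for a in dir(arm) if a[0]!='_'],[a for a in dir(status) if a[0]!='_'])
E
```

```text
pics
scene [ 1.4802314  -0.16273719  1.19135849] [-2.412, 0.019, 1.386] [[427.69347761   0.         257.39117078]
 [  0.         427.69347761 189.5242625 ]
 [  0.           0.           1.        ]] -0.13303453698388273
top [ 0.41281798 -0.02230202  1.38657361] [-3.045, -0.003, -1.58] [[406.21050433   0.         253.2246955 ]
 [  0.         406.21050433 197.22124166]
 [  0.           0.           1.        ]] 0.028797812101864696
wrist [ 0.235567   -0.52840517  0.37336835] [2.864, 0.003, -1.272] [[292.78497631   0.         256.90411159]
 [  0.         292.78497631 187.43103595]
 [  0.           0.           1.        ]] -0.014429612710827709
{'t': 0.15, 'joint_positions': [-1.3455, 0.3074, 1.5074, 0.0, 1.3284, -0.0735], 'ee_pos': [0.1691, -0.549, 0.2306], 'ee_rot': [-3.14, -0.0002, 0.2988], 'ft_force': [-0.5904, -0.8154, -0.4936], 'finger_gap': 0.0854}
['PlanningError', 'tcp_to_grasp'] ['state']
```

```bash
python3 - <<'E'
s=open('h.py').read()
s=s.replace("    if fn: cv2","    f['rotation']=R.from_euler('xyz',f['rotation']).as_matrix()\n    if fn: cv2")
open('h.py','w').write(s)
E
sed -n 1,12p h.py
```

```text
import sys; sys.path.insert(0,'.')
import numpy as np, cv2, json
from scipy.spatial.transform import Rotation as R
from plant import status, grab_frame, workorder, arm
def snap(name,fn=None):
    f=grab_frame(name)
    f['rotation']=R.from_euler('xyz',f['rotation']).as_matrix()
    if fn: cv2.imwrite('pics/'+fn+'.png',f['color'])
    return f
def dist(f): return np.array([f['k1'],0,0,0,0],float)
def proj(f,P):
    P=np.atleast_2d(np.array(P,float)); Rw=np.array(f['rotation']); o=np.array(f['origin'])
```

View pics/scene0.png

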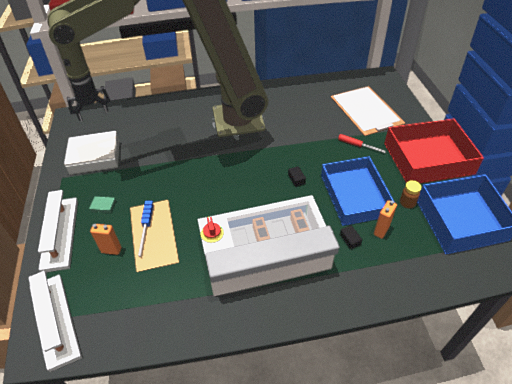

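View pics/top0.png

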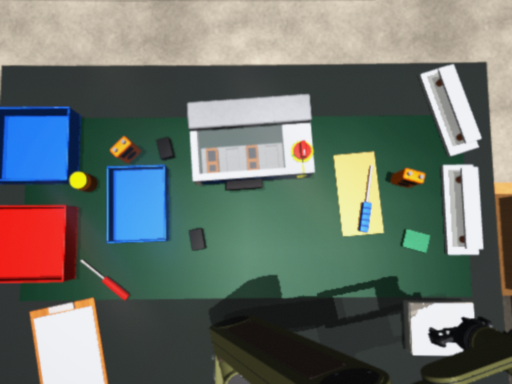

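View pics/wrist0.png

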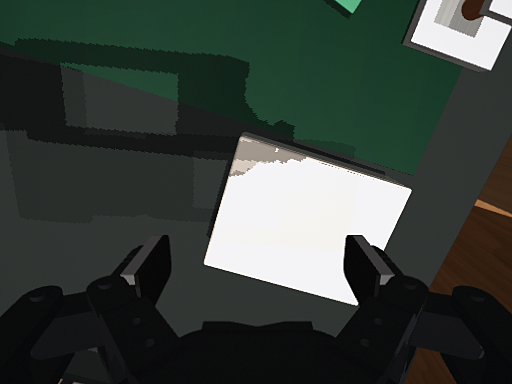

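```bash
python3 - <<'E'
from h import *
f=cv2.imread('pics/top0.png'); c=f[85:260,90:450]; cv2.imwrite('pics/top0z.png',cv2.resize(c,None,fx=2.2,fy=2.2,interpolation=cv2.INTER_CUBIC))
f=cv2.imread('pics/scene0.png'); c=f[150:300,100:420]; cv2.imwrite('pics/scene0z.png',cv2.resize(c,None,fx=2.5,fy=2.5,interpolation=cv2.INTER_CUBIC))
E
```

```text
(no output)
```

View pics/top0z.png

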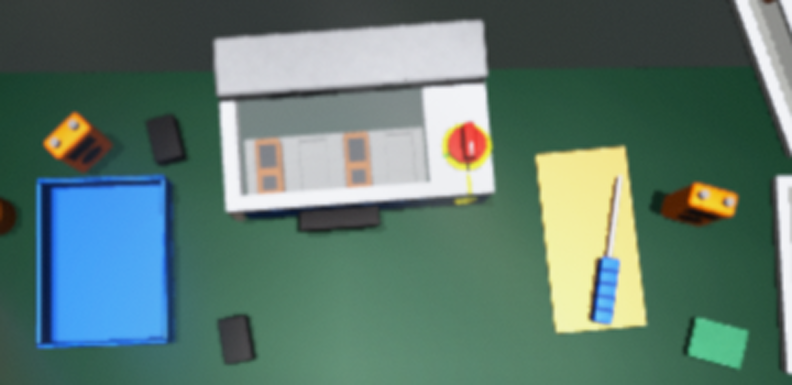

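View pics/scene0z.png

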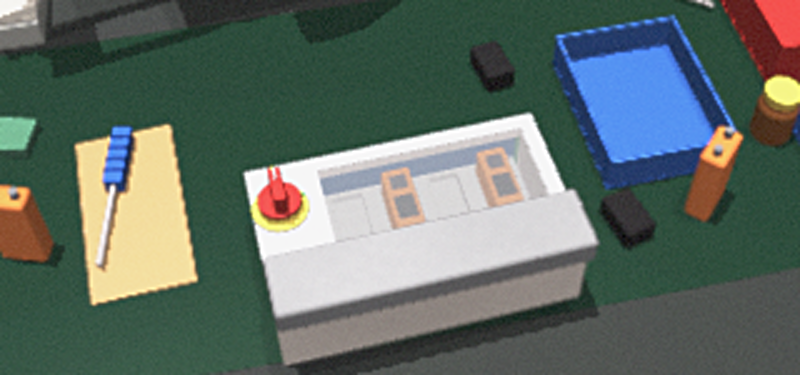

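```bash
python3 - <<'E'
from h import *
f=snap('top','top1')
z=lambda a:np.array(a)/2.2+[90,85]
P=onz(f,[z((226,212)),z((493,191))],.115); print(P)
d=P[0]-P[1]; yaw=np.arctan2(-d[0],d[1]); print('yaw',yaw,np.linalg.norm(d))
ey=d/np.linalg.norm(d); o=P[1]+ey*.225; print('origin',o)
print('knob',onz(f,[z((467,146))],.12), 'bartop ends',onz(f,[z((473,125)),z((461,160))],.15))
print('rod handle ends, tip',onz(f,[z((608,258)),z((602,322)),z((618,178))],.02))
print('mat',onz(f,[z(p) for p in((537,155),(625,147),(646,325),(557,332))],.003))
print('bin',onz(f,[z(p) for p in((38,180),(165,177),(172,341),(38,347))],.06))
E
```

```text
[[ 0.58852392  0.16346938  0.115     ]
 [ 0.61569787 -0.22012037  0.115     ]]
yaw 0.07072301330521875 0.3845510584342347
origin [0.59979845 0.00431717 0.115     ]
knob [[ 0.68067185 -0.18343895  0.12      ]] bartop ends [[ 0.70426104 -0.18865895  0.15      ]
 [ 0.65446497 -0.1708114   0.15      ]]
rod handle ends, tip [[ 0.52546993 -0.40844649  0.02      ]
 [ 0.42785484 -0.39577003  0.02      ]
 [ 0.64936541 -0.42822807  0.02      ]]
mat [[ 0.69004267 -0.30783759  0.003     ]
 [ 0.70141717 -0.44596125  0.003     ]
 [ 0.42294069 -0.46770041  0.003     ]
 [ 0.41324086 -0.33078499  0.003     ]]
bin [[0.6466101  0.45209946 0.06      ]
 [0.64980193 0.26306739 0.06      ]
 [0.40507221 0.24979042 0.06      ]
 [0.39840059 0.44561861 0.06      ]]
```

```bash
cat >> h.py <<'E'
def go(pos,yaw=None,n=10):
    s=status.state(); p=np.array(s['ee_pos']); M=R.from_euler('xyz',s['ee_rot']); 
    d=M.inv().apply(np.array(pos)-p); y=s['ee_rot'][2]
    t=0 if yaw is None else -(yaw-y)
    t=(t+np.pi)%(2*np.pi)-np.pi
    q=s['joint_positions']
    yw=y-t; q6=np.arctan2(pos[1],pos[0])+np.pi/2-yw
    print('shift',np.round(d,4).tolist(),'turn',round(float(t),4),'rows',round(max(np.linalg.norm(d)/.0417,abs(t)/.125),1),'q6now',round(q[5],2),'q6pred',round(q6,2), 't',round(s['t'],2))
E
python3 - <<'E'
from h import *
go([.72,-.21,.32],2.80)
E
```

```text
shift [0.6263, -0.1621, -0.089] turn -2.5012 rows 20.0 q6now -0.07 q6pred -1.51 t 0.2
```

Call:
arm_command:
  series:
    - [0.04, -0.01, -0.01, -0.125]
    - [0.08, -0.02, -0.02, -0.25]
    - [0.12, -0.03, -0.03, -0.375]
    - [0.16, -0.04, -0.04, -0.5]
    - [0.2, -0.05, -0.05, -0.625]
    - [0.24, -0.06, -0.06, -0.75]
    - [0.27, -0.07, -0.07, -0.875]
    - [0.3, -0.08, -0.08, -1.0]
    - [0.33, -0.085, -0.085, -1.125]
    - [0.36, -0.09, -0.09, -1.25]

```text
t: 1.03
ee_pos: [0.4881, -0.3559, 0.3216]
ee_rot: [3.141, -0.001, 1.556]
ft_force: [0.9, -1.0, 0.6]
finger_gap: 0.0854
```

```bash
python3 - <<'E'
from h import *
st();go([.72,-.21,.32],2.80)
E
```

```text
{'t': 1.0333, 'joint_positions': [-0.7004, 0.2958, 1.2958, 0.0007, 1.5504, -0.6854], 'ee_pos': [0.4881, -0.3559, 0.3216], 'ee_rot': [3.1414, -0.0008, 1.5557], 'ft_force': [0.8567, -0.9693, 0.6407], 'finger_gap': 0.0854}
shift [0.1494, 0.2297, 0.0017] turn -1.2443 rows 10.0 q6now -0.69 q6pred -1.51 t 1.03
```

Call:
arm_command:
  series:
    - [0.015, 0.023, 0, -0.125]
    - [0.03, 0.046, 0, -0.25]
    - [0.045, 0.069, 0, -0.375]
    - [0.06, 0.092, 0, -0.5]
    - [0.075, 0.115, 0, -0.62]
    - [0.09, 0.138, 0, -0.745]
    - [0.105, 0.161, 0, -0.87]
    - [0.12, 0.184, 0, -0.995]
    - [0.135, 0.207, 0, -1.12]
    - [0.149, 0.229, 0.002, -1.244]

```text
t: 1.87
ee_pos: [0.7205, -0.2093, 0.3196]
ee_rot: [3.141, -0.0, 2.805]
ft_force: [0.5, -0.8, 0.0]
finger_gap: 0.0853
```

```bash
python3 - <<'E'
from h import *
st();f=snap('wrist','w1');print(f['origin'])
E
```

```text
{'t': 1.8667, 'joint_positions': [-0.3394, 0.5229, 0.9349, 0.0009, 1.6839, -1.5739], 'ee_pos': [0.7205, -0.2093, 0.3196], 'ee_rot': [3.1407, -0.0001, 2.8053], 'ft_force': [0.5342, -0.8211, 0.0347], 'finger_gap': 0.0853}
[ 0.65422011 -0.18617237  0.46250262]
```

View pics/w1.png

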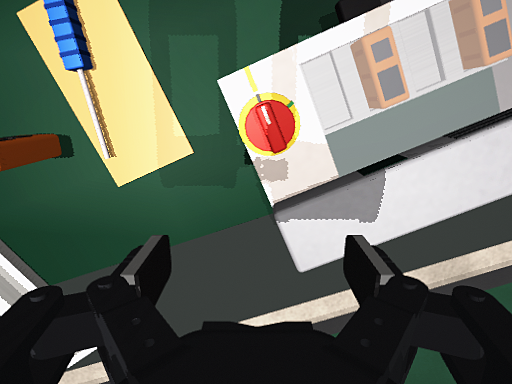

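```bash
python3 - <<'E'
from h import *
f=cv2.imread('pics/w1.png'); c=f[60:210,200:350]; cv2.imwrite('pics/w1z.png',cv2.resize(c,None,fx=4,fy=4,interpolation=cv2.INTER_CUBIC))
E
```

```text
(no output)
```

View pics/w1z.png

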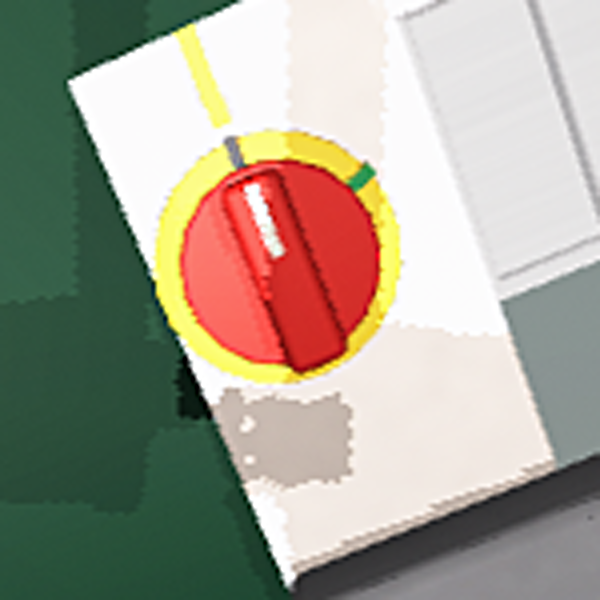

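```bash
python3 - <<'E'
from h import *
f=snap('wrist')
z=lambda a:np.array(a)/4+[200,60]
print('corner',onz(f,[z((70,80)),z((290,590))],.115))
print('ring c',onz(f,[z((278,257))],.115))
for h in (.125,.135): 
  P=onz(f,[z((180,262)),z((380,262)),z((280,262))],h);print('red',h,P[2],np.linalg.norm(P[0]-P[1]))
for h in(.15,.16,.17):
  P=onz(f,[z((255,178)),z((320,355))],h); d=P[1]-P[0]; print(h,P.mean(0),np.linalg.norm(d),np.arctan2(d[1],d[0]))
P=onz(f,[z((185,28)),z((220,125))],.115);d=P[1]-P[0];print('stripe',P,np.arctan2(d[1],d[0]))
# circle overlay for red mask
m=cv2.inRange(f['color'],(0,0,120),(90,90,255)); m[:60]=0;m[200:]=0;m[:,:220]=0;m[:,320:]=0
n,l,s,c=cv2.connectedComponentsWithStats(m); i=1+np.argmax(s[1:,4]); pr=cv2.fitEllipse(max(cv2.findContours((l==i).astype('uint8'),0,2)[0],key=len)); print(pr)
E
```

```text
corner [[ 0.62086419 -0.21519544  0.115     ]
 [ 0.78391654 -0.2035192   0.115     ]]
ring c [[ 0.68540724 -0.17539034  0.115     ]]
red 0.125 [ 0.68609804 -0.17552502  0.125     ] 0.05629866310787766
red 0.135 [ 0.68525126 -0.17576825  0.135     ] 0.05462118722418837
0.15 [ 0.68619498 -0.17461285  0.15      ] 0.04867851231985467 0.04298784825780066
0.16 [ 0.68527693 -0.17490503  0.16      ] 0.047111348474559854 0.04298784825780045
0.17 [ 0.68435888 -0.1751972   0.17      ] 0.04554418462926482 0.042987848257800436
stripe [[ 0.61837811 -0.18045276  0.115     ]
 [ 0.64556431 -0.17954494  0.115     ]] 0.03338030144696176
((266.1978454589844, 122.61589813232422), (48.24847412109375, 50.476715087890625), 163.53289794921875)
```

```bash
python3 - <<'E'
from h import *
go([.686,-.177,.20],3.21)
E
```

```text
shift [0.044, 0.0163, 0.1177] turn -0.4048 rows 3.2 q6now -1.57 q6pred -1.89 t 1.97
```

Call:
arm_command:
  series:
    - [0.012, 0.004, 0.03, -0.1]
    - [0.024, 0.008, 0.06, -0.2]
    - [0.034, 0.012, 0.09, -0.3]
    - [0.044, 0.0163, 0.118, -0.405]
    - [0.044, 0.0163, 0.118, -0.405]
    - [0.044, 0.0163, 0.118, -0.405]

```text
t: 2.47
ee_pos: [0.6841, -0.1768, 0.198]
ee_rot: [3.137, -0.005, -3.077]
ft_force: [0.4, -0.3, 0.2]
finger_gap: 0.0854
```

```bash
python3 - <<'E'
from h import *
st();f=snap('wrist','w2');print(f['origin']); st()
E
```

```text
{'t': 2.4667, 'joint_positions': [-0.3138, 0.5156, 1.244, 0.0023, 1.3879, -1.9501], 'ee_pos': [0.6841, -0.1768, 0.198], 'ee_rot': [3.1373, -0.0046, -3.0765], 'ft_force': [0.367, -0.2524, 0.1651], 'finger_gap': 0.0854}
[ 0.61480077 -0.18165652  0.3412101 ]
{'t': 2.5167, 'joint_positions': [-0.314, 0.5145, 1.2396, 0.0023, 1.3877, -1.9502], 'ee_pos': [0.6865, -0.1777, 0.2005], 'ee_rot': [3.1394, 0.0007, -3.0766], 'ft_force': [1.033, -0.221, -0.2272], 'finger_gap': 0.0854}
```

View pics/w2.png

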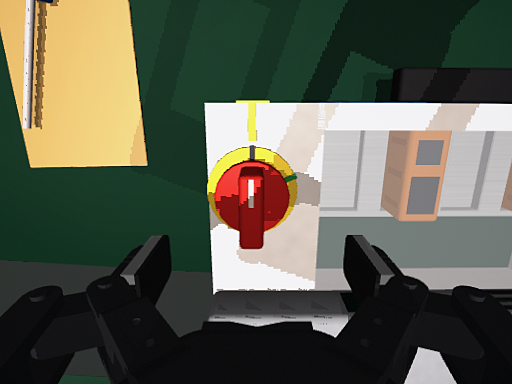

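```bash
python3 - <<'E'
from h import *
f=cv2.imread('pics/w2.png'); c=f[90:300,180:340]; cv2.imwrite('pics/w2z.png',cv2.resize(c,None,fx=2.8,fy=2.8,interpolation=cv2.INTER_CUBIC))
E
```

```text
(no output)
```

View pics/w2z.png

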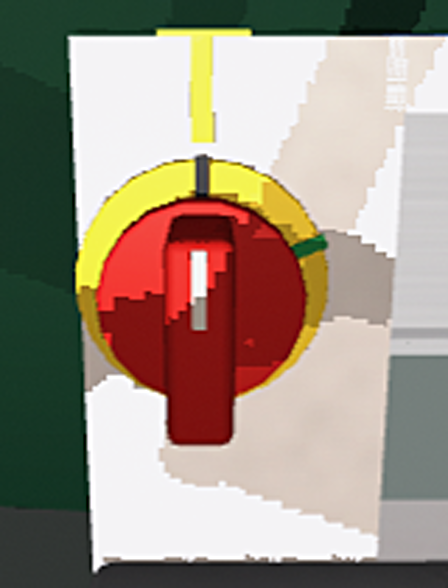

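```bash
python3 - <<'E'
from h import *
f=snap('wrist'); print(f['origin'])
z=lambda a:np.array(a)/2.8+[180,90]
P=onz(f,[z((70,37)),z((95,570))],.115);print('corner',P)
for h in(.155,.16,.165):
  P=onz(f,[z((200,240)),z((201,443)),z((168,440)),z((233,440))],h); d=P[1]-P[0]; print(h,P[:2].mean(0),np.linalg.norm(d),np.arctan2(d[1],d[0]),np.linalg.norm(P[2]-P[3]))
st()
E
```

```text
[ 0.61638655 -0.18235594  0.34334755]
corner [[ 0.61890712 -0.22042562  0.115     ]
 [ 0.78463418 -0.20972074  0.115     ]]
0.155 [ 0.68922889 -0.18060459  0.155     ] 0.053146091925421385 0.06459493420994451 0.016522042853112498
0.16 [ 0.68729517 -0.18065108  0.16      ] 0.051735240196855665 0.06459493420994418 0.01608343764482242
0.165 [ 0.68536144 -0.18069757  0.165     ] 0.05032438846828973 0.06459493420994465 0.01564483243653234
{'t': 2.5667, 'joint_positions': [-0.3142, 0.5137, 1.2372, 0.0023, 1.3874, -1.9508], 'ee_pos': [0.6878, -0.1782, 0.202], 'ee_rot': [3.1407, 0.0039, -3.0762], 'ft_force': [-0.5073, -0.1749, 0.862], 'finger_gap': 0.0853}
```

```bash
python3 - <<'E'
from h import *
go([.687,-.1805,.140],3.21)
E
```

```text
shift [0.0012, -0.0023, 0.062] turn -0.003 rows 1.5 q6now -1.95 q6pred 4.39 t 2.57
```

Call:
arm_command:
  series:
    - [0.001, -0.0023, 0.01, 0]
    - [0.001, -0.0023, 0.02, 0]
    - [0.001, -0.0023, 0.03, 0]
    - [0.001, -0.0023, 0.04, 0]
    - [0.001, -0.0023, 0.05, 0]
    - [0.001, -0.0023, 0.056, 0]
    - [0.001, -0.0023, 0.062, 0]
    - [0.001, -0.0023, 0.062, 0]
    - [0.001, -0.0023, 0.062, 0]
  hand: 0.05

```text
t: 3.32
ee_pos: [0.687, -0.1804, 0.1394]
ee_rot: [3.14, 0.003, -3.076]
ft_force: [0.5, 0.1, 0.1]
finger_gap: 0.05
```

```bash
python3 - <<'E'
from h import *
st();f=snap('wrist','w3');st()
E
```

```text
{'t': 3.3167, 'joint_positions': [-0.3174, 0.5603, 1.3155, 0.0024, 1.2635, -1.9544], 'ee_pos': [0.687, -0.1804, 0.1394], 'ee_rot': [3.1403, 0.0029, -3.0762], 'ft_force': [0.4749, 0.1314, 0.0628], 'finger_gap': 0.05}
{'t': 3.3667, 'joint_positions': [-0.3174, 0.5597, 1.3148, 0.0024, 1.2636, -1.9544], 'ee_pos': [0.6874, -0.1805, 0.14], 'ee_rot': [3.1407, 0.0041, -3.0761], 'ft_force': [-0.0125, -0.2634, -0.1432], 'finger_gap': 0.05}
```

View pics/w3.png

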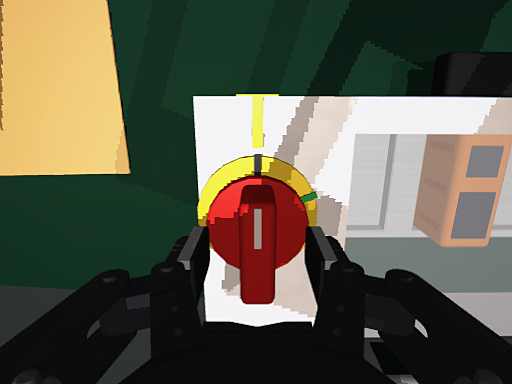

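Call:
arm_command:
  series:
    - [0, 0, 0, 0]
    - [0, 0, 0, 0]
    - [0, 0, 0, 0]
    - [0, 0, 0, 0]
    - [0, 0, 0, 0]
    - [0, 0, 0, 0]
    - [0, 0, 0, 0]
  hand: 0.0
  grip_force: 50

```text
t: 3.95
ee_pos: [0.6878, -0.1804, 0.1405]
ee_rot: [3.141, 0.005, -3.076]
ft_force: [0.6, 0.3, 2.0]
finger_gap: 0.0152
```

Call:
arm_command:
  series:
    - [0, 0, 0.002, 0]
    - [0, 0, 0.004, 0]
    - [0, 0, 0.006, 0]
    - [0, 0, 0.008, 0]
    - [0, 0, 0.0095, 0]
    - [0, 0, 0.0095, 0]
    - [0, 0, 0.0095, 0]

```text
t: 4.53
ee_pos: [0.6879, -0.1804, 0.1328]
ee_rot: [3.141, 0.006, -3.076]
ft_force: [-2.4, 1.2, 10.2]
finger_gap: 0.0152
```

Call:
arm_command:
  series:
    - [0, 0, 0.001, 0.1]
    - [0, 0, 0.001, 0.2]
    - [0, 0, 0.001, 0.3]
    - [0, 0, 0.001, 0.4]
    - [0, 0, 0.001, 0.5]
    - [0, 0, 0.001, 0.6]
    - [0, 0, 0.001, 0.6]

```text
t: 5.12
ee_pos: [0.687, -0.184, 0.1329]
ee_rot: [-3.14, 0.007, 2.603]
ft_force: [-4.0, -7.2, 7.1]
finger_gap: 0.0151
```

```bash
python3 - <<'E'
from h import *
s=st();print(s['moment']);f=snap('wrist','w4')
E
```

```text
{'t': 5.1167, 'joint_positions': [-0.3194, 0.565, 1.3243, -0.0034, 1.2459, -1.3503], 'ee_pos': [0.687, -0.184, 0.1329], 'ee_rot': [-3.1399, 0.007, 2.6028], 'ft_force': [-3.9739, -7.2471, 7.13], 'finger_gap': 0.0151}
[-1.12257653  0.87293083 -0.00642698]
```

View pics/w4.png

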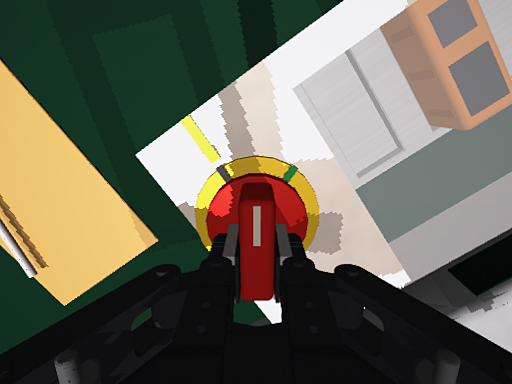

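Call:
arm_command:
  series:
    - [0, -0.0015, 0.002, 0.1]
    - [0, -0.003, 0.002, 0.2]
    - [0, -0.003, 0.002, 0.3]
    - [0, -0.003, 0.002, 0.4]
    - [0, -0.003, 0.002, 0.5]
    - [0, -0.003, 0.002, 0.58]
    - [0, -0.003, 0.002, 0.62]
    - [0, -0.003, 0.002, 0.62]
    - [0, -0.003, 0.002, 0.62]

```text
t: 5.92
ee_pos: [0.684, -0.1868, 0.1328]
ee_rot: [3.141, 0.007, 1.987]
ft_force: [-6.1, 1.0, 14.1]
finger_gap: 0.0148
```

```bash
python3 - <<'E'
from h import *
s=st();print(s['moment']);f=snap('wrist','w5')
E
```

```text
{'t': 5.9167, 'joint_positions': [-0.3238, 0.563, 1.3283, -0.0048, 1.2453, -0.7385], 'ee_pos': [0.684, -0.1868, 0.1328], 'ee_rot': [3.141, 0.0067, 1.987], 'ft_force': [-6.0901, 1.0153, 14.11], 'finger_gap': 0.0148}
[0.19804507 1.2428594  0.42581046]
```

View pics/w5.png

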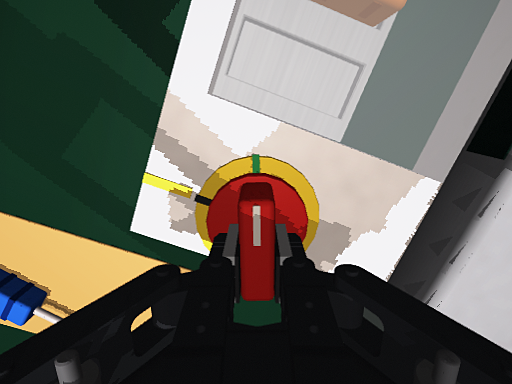

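Call:
arm_command:
  series:
    - [0, 0, 0, 0]
    - [0, 0, 0, 0]
    - [0, 0, 0, 0]
    - [0, 0, 0, 0]
    - [0, 0, 0, 0]
    - [0, 0, -0.005, 0]
  hand: 0.05

```text
t: 6.47
ee_pos: [0.6833, -0.1868, 0.1364]
ee_rot: [-3.14, 0.005, 1.987]
ft_force: [-0.5, 0.4, 0.4]
finger_gap: 0.0499
```

Call:
arm_command:
  series:
    - [0, 0, -0.02, 0]
    - [0, 0, -0.05, 0]
    - [0, 0, -0.08, 0]
    - [0, 0, -0.1, 0]
    - [0, 0, -0.1, 0]

```text
t: 6.88
ee_pos: [0.6854, -0.187, 0.2417]
ee_rot: [3.137, 0.011, 1.987]
ft_force: [1.3, 0.2, 0.4]
finger_gap: 0.05
```

```bash
python3 - <<'E'
from h import *
s=st();f=snap('wrist','w6');snap('top','top6')
E
```

```text
{'t': 6.8833, 'joint_positions': [-0.3232, 0.486, 1.1865, -0.0048, 1.4584, -0.739], 'ee_pos': [0.6854, -0.187, 0.2417], 'ee_rot': [3.137, 0.0107, 1.987], 'ft_force': [1.3166, 0.1857, 0.3993], 'finger_gap': 0.05}
```

View pics/w6.png

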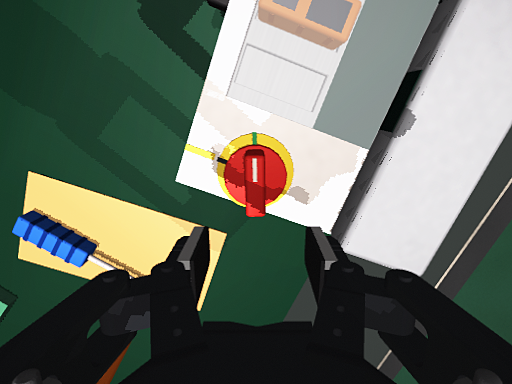

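View pics/top6.png

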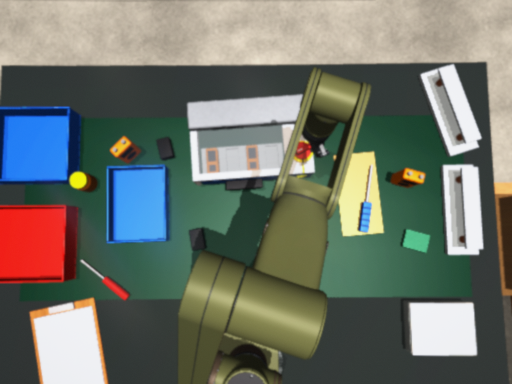

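```bash
python3 - <<'E'
from h import *
go([.455,-.40,.18],-.146)
E
```

```text
shift [-0.103, -0.295, 0.0576] turn 2.1331 rows 17.1 q6now -0.74 q6pred 1.0 t 6.98
```

Call:
arm_command:
  series:
    - [-0.01, -0.03, 0, 0.12]
    - [-0.02, -0.06, 0, 0.24]
    - [-0.03, -0.09, 0, 0.36]
    - [-0.04, -0.12, 0.01, 0.48]
    - [-0.05, -0.15, 0.02, 0.6]
    - [-0.06, -0.18, 0.03, 0.72]
    - [-0.07, -0.21, 0.04, 0.84]
    - [-0.08, -0.24, 0.05, 0.96]
    - [-0.09, -0.27, 0.057, 1.08]
    - [-0.103, -0.295, 0.057, 1.2]
  hand: 0.06

```text
t: 7.82
ee_pos: [0.4505, -0.3982, 0.1762]
ee_rot: [-3.137, 0.003, 0.781]
ft_force: [0.1, 0.3, -1.4]
finger_gap: 0.0601
```

Call:
arm_command:
  series:
    - [0, 0, 0, 0.12]
    - [0, 0, 0, 0.24]
    - [0, 0, 0, 0.36]
    - [0, 0, 0, 0.48]
    - [0, 0, 0, 0.6]
    - [0, 0, 0, 0.72]
    - [0, 0, 0, 0.84]
    - [0, 0, 0, 0.93]
    - [0, 0, 0, 0.93]

```text
t: 8.57
ee_pos: [0.449, -0.3968, 0.1737]
ee_rot: [-3.138, 0.01, -0.151]
ft_force: [0.3, -0.2, 0.1]
finger_gap: 0.0601
```

```bash
python3 - <<'E'
from h import *
s=st();f=snap('wrist','w7');print(f['origin']);snap('top','top7');st()
E
```

```text
{'t': 8.5667, 'joint_positions': [-0.7921, 0.3924, 1.5263, -0.0036, 1.2332, 0.9312], 'ee_pos': [0.449, -0.3968, 0.1737], 'ee_rot': [-3.1382, 0.0102, -0.1513], 'ft_force': [0.3418, -0.1926, 0.0874], 'finger_gap': 0.0601}
[ 0.51911202 -0.40784695  0.31588673]
{'t': 8.6667, 'joint_positions': [-0.7921, 0.3919, 1.5252, -0.0036, 1.2333, 0.9263], 'ee_pos': [0.4495, -0.3972, 0.1744], 'ee_rot': [-3.139, 0.0091, -0.1465], 'ft_force': [-0.394, 0.4151, 0.2856], 'finger_gap': 0.0601}
```

View pics/w7.png

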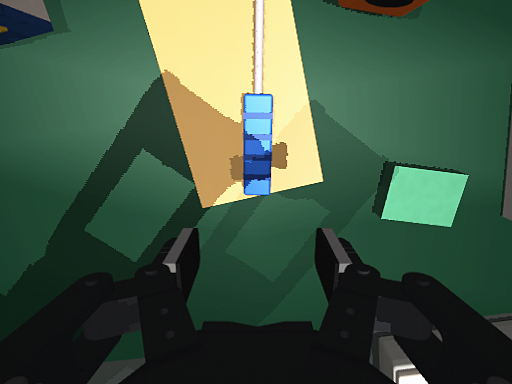

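View pics/top7.png

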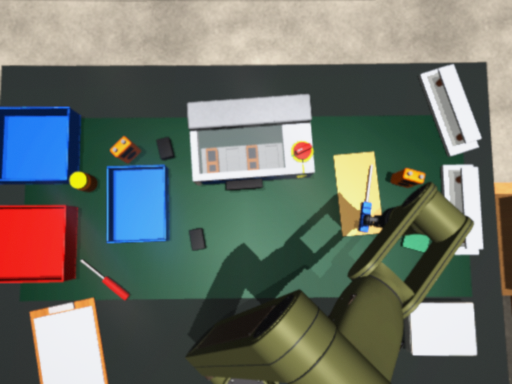

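```bash
python3 - <<'E'
from h import *
f=snap('wrist');s=st()
P=onz(f,[(258.5,95),(257.5,184)],.031); d=P[0]-P[1]; print(P,P.mean(0),np.linalg.norm(d),np.arctan2(d[1],d[0]))
P=onz(f,[(259,2),(258.5,88)],.017); d=P[0]-P[1];print('shaft',P,np.arctan2(d[1],d[0]))
P=onz(f,[(259,2),(258,193)],.017);print(P)
E
python3 - <<'E'
import cv2
f=cv2.imread('pics/w7.png'); c=f[80:210,200:330]; cv2.imwrite('pics/w7z.png',cv2.resize(c,None,fx=4,fy=4,interpolation=cv2.INTER_CUBIC))
E
```

```text
{'t': 8.7167, 'joint_positions': [-0.7921, 0.3916, 1.5248, -0.0036, 1.2333, 0.9266], 'ee_pos': [0.4497, -0.3974, 0.1747], 'ee_rot': [-3.1395, 0.0085, -0.1467], 'ft_force': [-0.7832, 0.6051, 0.938], 'finger_gap': 0.0603}
[[ 0.52478399 -0.4088529   0.031     ]
 [ 0.43967096 -0.39540937  0.031     ]] [ 0.48222747 -0.40213113  0.031     ] 0.08616818460052314 -0.156655015982591
shaft [[ 0.60460626 -0.4209765   0.017     ]
 [ 0.5314808  -0.40984598  0.017     ]] -0.15105179441274671
[[ 0.60460626 -0.4209765   0.017     ]
 [ 0.42575483 -0.393877    0.017     ]]
```

View pics/w7z.png

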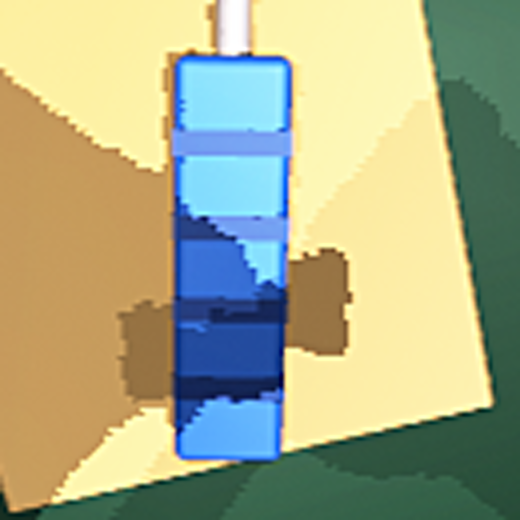

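```bash
python3 - <<'E'
from h import *
go([.461,-.399,.009],-.153)
E
```

```text
shift [0.0128, 0.0002, 0.1656] turn 0.0063 rows 4.0 q6now 0.93 q6pred 1.01 t 8.72
```

Call:
arm_command:
  series:
    - [0.003, 0, 0.03, 0.006]
    - [0.006, 0, 0.06, 0.006]
    - [0.009, 0, 0.09, 0.006]
    - [0.012, 0, 0.12, 0.006]
    - [0.0128, 0, 0.14, 0.006]
    - [0.0128, 0, 0.155, 0.006]
    - [0.0128, 0, 0.163, 0.006]
    - [0.0128, 0, 0.165, 0.006]
    - [0.0128, 0, 0.165, 0.006]

```text
t: 9.47
ee_pos: [0.4608, -0.3986, 0.0091]
ee_rot: [-3.139, 0.009, -0.152]
ft_force: [0.2, 0.3, -1.2]
finger_gap: 0.0598
```

```bash
python3 - <<'E'
from h import *
s=st();f=snap('wrist','w8');st()
E
```

```text
{'t': 9.4667, 'joint_positions': [-0.7804, 0.5894, 1.671, -0.0042, 0.8904, 0.945], 'ee_pos': [0.4608, -0.3986, 0.0091], 'ee_rot': [-3.1388, 0.0094, -0.152], 'ft_force': [0.165, 0.2557, -1.2394], 'finger_gap': 0.0598}
{'t': 9.5167, 'joint_positions': [-0.7804, 0.5883, 1.6702, -0.0042, 0.8906, 0.9452], 'ee_pos': [0.4613, -0.399, 0.01], 'ee_rot': [-3.1398, 0.008, -0.1521], 'ft_force': [0.5315, 0.0733, -0.2907], 'finger_gap': 0.06}
```

View pics/w8.png

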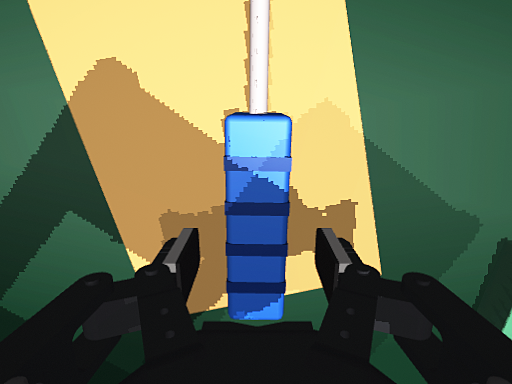

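Well centred over the rear half of the handle. Close and lift.

Call:
arm_command:
  series:
    - [0, 0, 0.002, 0]
    - [0, 0, 0.002, 0]
    - [0, 0, 0.002, 0]
    - [0, 0, 0.002, 0]
    - [0, 0, 0.002, 0]
    - [0, 0, 0.002, 0]
    - [0, 0, 0.002, 0]
  hand: 0.0
  grip_force: 70

```text
t: 10.1
ee_pos: [0.4619, -0.3997, 0.0094]
ee_rot: [-3.141, 0.006, -0.152]
ft_force: [-0.8, 0.7, 6.4]
finger_gap: 0.0264
```

Call:
arm_command:
  series:
    - [0, 0, -0.01, 0]
    - [0, 0, -0.03, 0]
    - [0, 0, -0.06, 0]
    - [0, 0, -0.1, 0]
    - [0, 0, -0.1, 0]
    - [0, 0, -0.1, 0]

```text
t: 10.6
ee_pos: [0.4641, -0.4014, 0.1127]
ee_rot: [3.138, 0.001, -0.152]
ft_force: [-0.2, -0.3, -2.3]
finger_gap: 0.0265
```

```bash
python3 - <<'E'
from h import *
s=st();f=snap('wrist','w9');st()
E
```

```text
{'t': 10.6, 'joint_positions': [-0.7799, 0.4648, 1.5765, -0.0038, 1.0988, 0.9446], 'ee_pos': [0.4641, -0.4014, 0.1127], 'ee_rot': [3.138, 0.0007, -0.152], 'ft_force': [-0.1731, -0.2731, -2.2524], 'finger_gap': 0.0265}
{'t': 10.65, 'joint_positions': [-0.7799, 0.4668, 1.5792, -0.0038, 1.0987, 0.9446], 'ee_pos': [0.4627, -0.4, 0.1106], 'ee_rot': [3.1407, 0.0045, -0.152], 'ft_force': [-0.1872, -0.4442, -2.0733], 'finger_gap': 0.0265}
```

View pics/w9.png

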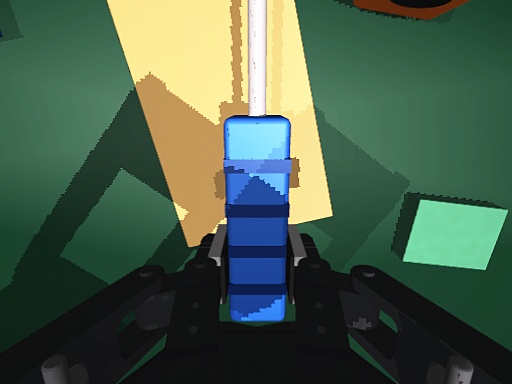

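```bash
python3 - <<'E'
from h import *
go([.397,-.200,.13],.067)
E
```

```text
shift [-0.0953, -0.1877, -0.0191] turn -0.219 rows 5.1 q6now 0.94 q6pred 1.04 t 10.65
```

Call:
arm_command:
  series:
    - [-0.02, -0.02, -0.01, 0]
    - [-0.04, -0.045, -0.019, -0.03]
    - [-0.055, -0.075, -0.019, -0.07]
    - [-0.07, -0.105, -0.019, -0.11]
    - [-0.08, -0.135, -0.019, -0.15]
    - [-0.09, -0.165, -0.019, -0.19]
    - [-0.095, -0.188, -0.019, -0.219]
    - [-0.095, -0.188, -0.019, -0.219]
    - [-0.095, -0.188, -0.019, -0.219]

```text
t: 11.4
ee_pos: [0.3955, -0.1977, 0.1286]
ee_rot: [-3.139, 0.008, 0.069]
ft_force: [0.8, 0.0, -1.7]
finger_gap: 0.0266
```

```bash
python3 - <<'E'
from h import *
s=st();f=snap('top','top10');c=f['color'][120:260,240:400];cv2.imwrite('pics/top10z.png',cv2.resize(c,None,fx=4,fy=4,interpolation=cv2.INTER_CUBIC))
go([.397,-.200,.041],.067)
E
```

```text
{'t': 11.4, 'joint_positions': [-0.5569, 0.2422, 1.9101, -0.0033, 0.9971, 0.9466], 'ee_pos': [0.3955, -0.1977, 0.1286], 'ee_rot': [-3.1392, 0.008, 0.0691], 'ft_force': [0.816, 0.0302, -1.7398], 'finger_gap': 0.0266}
shift [0.0009, 0.001, 0.0879] turn 0.0011 rows 2.1 q6now 0.95 q6pred 1.04 t 11.45
```

View pics/top10z.png

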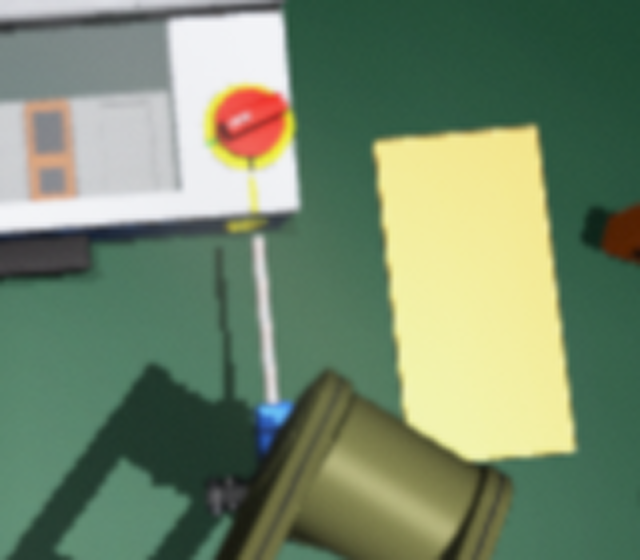

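Call:
arm_command:
  series:
    - [0, 0.001, 0.03, 0]
    - [0, 0.001, 0.06, 0]
    - [0, 0.001, 0.08, 0]
    - [0, 0.001, 0.088, 0]
    - [0, 0.001, 0.088, 0]
    - [0, 0.001, 0.088, 0]

```text
t: 11.95
ee_pos: [0.3963, -0.2008, 0.0406]
ee_rot: [-3.14, 0.007, 0.067]
ft_force: [0.2, -0.4, -1.2]
finger_gap: 0.0269
```

```bash
python3 - <<'E'
from h import *
f=snap('top','top11');c=f['color'][120:260,240:400];cv2.imwrite('pics/top11z.png',cv2.resize(c,None,fx=4,fy=4,interpolation=cv2.INTER_CUBIC))
s=st()
z=lambda a:np.array(a)/4+[240,120]
go([.397,-.200,.041],.067)
E
```

```text
{'t': 12.0, 'joint_positions': [-0.5614, 0.3823, 2.0106, -0.0044, 0.7535, 0.9454], 'ee_pos': [0.3969, -0.2011, 0.0413], 'ee_rot': [-3.1412, 0.0057, 0.0673], 'ft_force': [0.4726, -0.0643, -1.1078], 'finger_gap': 0.0267}
shift [0.0002, -0.001, 0.0003] turn 0.0003 rows 0.0 q6now 0.95 q6pred 1.04 t 12.0
```

View pics/top11z.png

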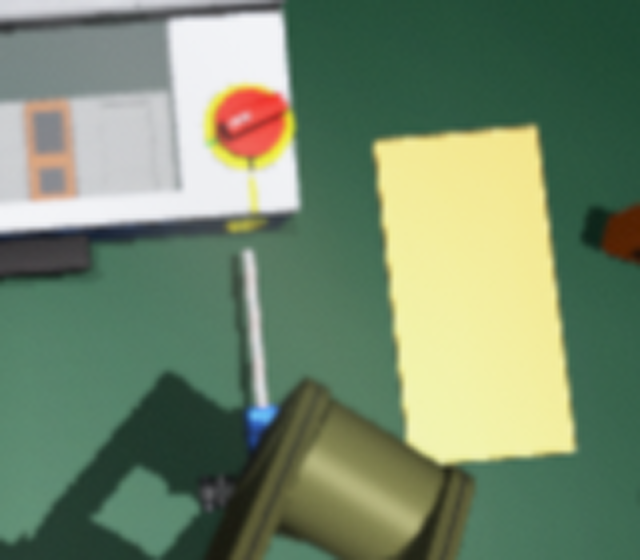

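```bash
python3 - <<'E'
from h import *
f=snap('top')
z=lambda a:np.array(a)/4+[240,120]-.0
S=onz(f,[z((251,160)),z((256,212))],.116);T=onz(f,[z((247,252)),z((263,403))],.05)
print(S,T)
c,s=np.cos(.067),np.sin(.067)
for P in list(S)+list(T): print('lat',-s*P[0]+c*P[1],'fwd',c*P[0]+s*P[1])
E
```

```text
[[ 0.65371446 -0.18490636  0.116     ]
 [ 0.61205017 -0.18801323  0.116     ]] [[ 0.58895593 -0.18846896  0.05      ]
 [ 0.46377028 -0.19903483  0.05      ]]
lat -0.22825759546551094 fwd 0.6398682847700322
lat -0.2285680766897351 fwd 0.5980894757165329
lat -0.2274766337698261 fwd 0.5750165394222934
lat -0.229637628070936 fwd 0.4494043735661953
```

Call:
arm_command:
  series:
    - [0.01, 0, 0, 0]
    - [0.02, 0, 0, 0]
    - [0.03, 0, 0, 0]
    - [0.038, 0, 0, 0]
    - [0.045, 0, 0, 0]
    - [0.045, 0, 0, 0]

```text
t: 12.55
ee_pos: [0.4448, -0.1984, 0.0418]
ee_rot: [3.14, 0.002, 0.069]
ft_force: [0.9, -0.2, -1.1]
finger_gap: 0.0265
```

Call:
arm_command:
  series:
    - [0.003, 0, 0, 0]
    - [0.006, 0, 0, 0]
    - [0.009, 0, 0, 0]
    - [0.012, 0, 0, 0]
    - [0.012, 0, 0, 0]

```text
t: 12.97
ee_pos: [0.4561, -0.1976, 0.0415]
ee_rot: [3.14, 0.003, 0.068]
ft_force: [-0.1, -0.2, -1.2]
finger_gap: 0.0266
```

Call:
arm_command:
  series:
    - [0.002, 0, 0, 0]
    - [0.004, 0, 0, 0]
    - [0.004, 0, 0, 0]
    - [0.004, 0, 0, 0]

```text
t: 13.3
ee_pos: [0.4594, -0.1972, 0.0414]
ee_rot: [3.141, 0.005, 0.068]
ft_force: [-2.7, -0.4, -1.0]
finger_gap: 0.0263
```

```bash
python3 - <<'E'
from h import *
f=snap('top','top12');c=f['color'][120:260,180:340];cv2.imwrite('pics/top12z.png',cv2.resize(c,None,fx=4,fy=4,interpolation=cv2.INTER_CUBIC));st()
E
```

```text
{'t': 13.35, 'joint_positions': [-0.4876, 0.435, 1.8947, -0.0044, 0.8155, 1.0181], 'ee_pos': [0.4594, -0.1972, 0.0414], 'ee_rot': [3.1408, 0.0047, 0.0681], 'ft_force': [-2.8051, -0.3936, -1.7086], 'finger_gap': 0.0265}
```

View pics/top12z.png

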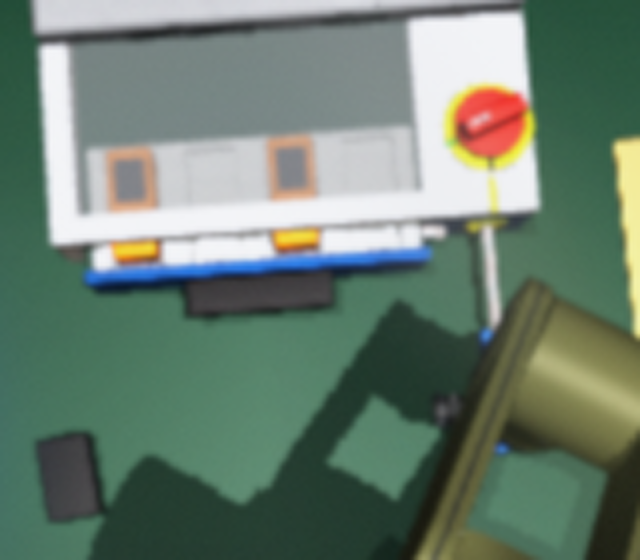

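Call:
arm_command:
  series:
    - [-0.02, 0, 0, 0]
    - [-0.04, 0, 0, 0]
    - [-0.06, 0, 0, 0]
    - [-0.07, 0, 0, 0]
    - [-0.07, 0, 0, 0]

```text
t: 13.77
ee_pos: [0.3872, -0.2011, 0.0417]
ee_rot: [-3.141, 0.007, 0.067]
ft_force: [-0.2, 0.2, -1.5]
finger_gap: 0.0267
```

```bash
python3 - <<'E'
from h import *
f=snap('top','top13');c=f['color'][120:260,180:340];cv2.imwrite('pics/top13z.png',cv2.resize(c,None,fx=4,fy=4,interpolation=cv2.INTER_CUBIC));st()
E
```

```text
{'t': 13.8167, 'joint_positions': [-0.5722, 0.3745, 2.0246, -0.0046, 0.7452, 0.9351], 'ee_pos': [0.3893, -0.2019, 0.0419], 'ee_rot': [3.1408, 0.0041, 0.0669], 'ft_force': [-0.2171, -0.1057, -1.9236], 'finger_gap': 0.0266}
```

View pics/top13z.png

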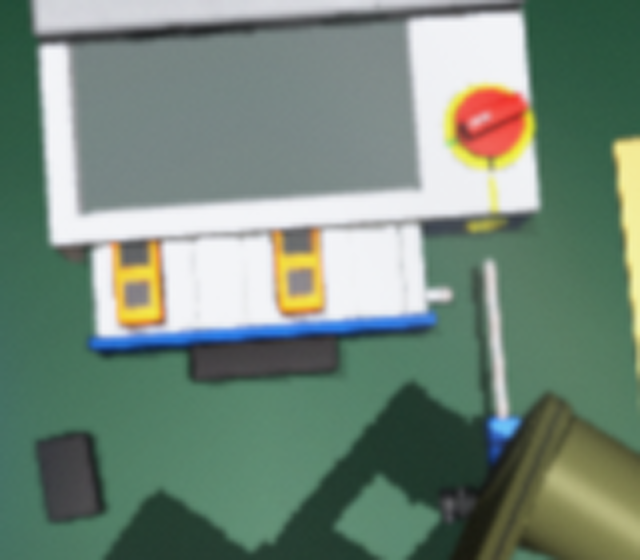

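Call:
arm_command:
  series:
    - [0, 0, -0.03, 0]
    - [0, 0, -0.06, 0]
    - [0, 0.01, -0.09, 0]
    - [0, 0.04, -0.1, 0]
    - [0, 0.075, -0.1, 0]
    - [0.02, 0.11, -0.1, 0]
    - [0.045, 0.14, -0.1, 0]
    - [0.065, 0.17, -0.1, 0]
    - [0.075, 0.195, -0.1, 0]
    - [0.075, 0.195, -0.1, 0]

```text
t: 14.65
ee_pos: [0.4835, -0.3984, 0.1423]
ee_rot: [3.133, -0.002, 0.066]
ft_force: [0.4, -0.3, -2.0]
finger_gap: 0.0264
```

```bash
python3 - <<'E'
from h import *
st(); go([.4775,-.394,.05],.075)
f=snap('top'); print('mat',onz(f,[(np.array(p)/2.2+[90,85]) for p in((537,155),(625,147),(646,325),(557,332))],.003).mean(0))
E
```

```text
{'t': 14.65, 'joint_positions': [-0.7541, 0.4479, 1.5189, -0.0046, 1.1669, 0.7526], 'ee_pos': [0.4835, -0.3984, 0.1423], 'ee_rot': [3.1329, -0.0024, 0.0659], 'ft_force': [0.3698, -0.3107, -1.9981], 'finger_gap': 0.0264}
shift [-0.0059, -0.0056, 0.0923] turn -0.0091 rows 2.2 q6now 0.75 q6pred 0.81 t 14.65
mat [ 0.55691035 -0.38807106  0.003     ]
```

Call:
arm_command:
  series:
    - [-0.003, -0.002, 0.03, 0]
    - [-0.005, -0.003, 0.06, 0]
    - [-0.005, -0.003, 0.09, 0]
    - [-0.005, -0.003, 0.11, 0]
    - [-0.005, -0.003, 0.11, 0]
    - [-0.005, -0.003, 0.11, 0]
    - [-0.005, -0.003, 0.11, 0]

```text
t: 15.28
ee_pos: [0.4771, -0.3932, 0.0329]
ee_rot: [3.136, -0.001, 0.066]
ft_force: [0.5, -0.5, -2.2]
finger_gap: 0.0265
```

```bash
python3 - <<'E'
from h import *
f=snap('top','top14');c=f['color'][120:260,300:460];cv2.imwrite('pics/top14z.png',cv2.resize(c,None,fx=4,fy=4,interpolation=cv2.INTER_CUBIC));st()
E
```

```text
{'t': 15.3333, 'joint_positions': [-0.7558, 0.5613, 1.6433, -0.004, 0.9308, 0.751], 'ee_pos': [0.4775, -0.3937, 0.0336], 'ee_rot': [3.1349, -0.0019, 0.0663], 'ft_force': [0.221, 0.3957, -1.7389], 'finger_gap': 0.027}
```

View pics/top14z.png

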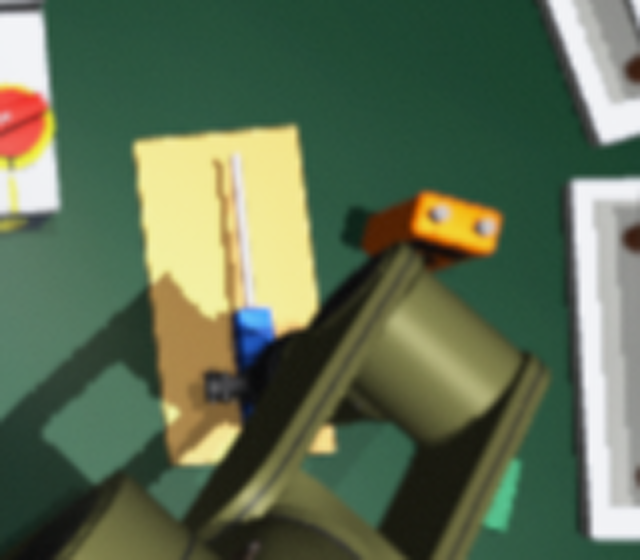

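Call:
arm_command:
  series:
    - [0, 0, 0.01, 0]
    - [0, 0, 0.018, 0]
    - [0, 0, 0.023, 0]
    - [0, 0, 0.025, 0]
    - [0, 0, 0.025, 0]
    - [0, 0, 0.025, 0]

```text
t: 15.83
ee_pos: [0.4776, -0.3938, 0.0095]
ee_rot: [3.135, -0.002, 0.066]
ft_force: [-1.4, 1.8, 6.2]
finger_gap: 0.0267
```

Call:
arm_command:
  series:
    - [0, 0, 0, 0]
    - [0, 0, 0, 0]
    - [0, 0, 0, 0]
    - [0, 0, 0, 0]
  hand: 0.06

```text
t: 16.17
ee_pos: [0.4776, -0.3939, 0.0094]
ee_rot: [3.135, -0.002, 0.066]
ft_force: [0.4, 0.1, -0.5]
finger_gap: 0.0601
```

Call:
arm_command:
  series:
    - [0, 0, -0.02, 0]
    - [0, 0, -0.05, 0]
    - [0, 0, -0.09, 0]
    - [0, 0, -0.13, 0]
    - [0, 0, -0.17, 0]
    - [0, 0, -0.17, 0]

```text
t: 16.67
ee_pos: [0.4812, -0.3965, 0.1884]
ee_rot: [3.123, -0.013, 0.066]
ft_force: [2.2, -1.3, 0.9]
finger_gap: 0.0597
```

```bash
python3 - <<'E'
from h import *
f=snap('wrist','w15');st()
f=snap('top','top15');c=f['color'][85:285,90:340];cv2.imwrite('pics/top15z.png',cv2.resize(c,None,fx=3,fy=3,interpolation=cv2.INTER_CUBIC))
E
```

```text
{'t': 16.7167, 'joint_positions': [-0.7551, 0.3985, 1.4848, -0.0032, 1.2402, 0.7506], 'ee_pos': [0.4799, -0.3953, 0.1849], 'ee_rot': [3.1263, -0.0101, 0.0661], 'ft_force': [0.0205, 0.124, -0.1232], 'finger_gap': 0.06}
```

View pics/w15.png

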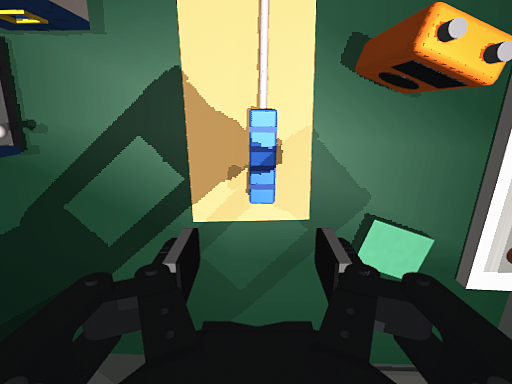

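View pics/top15z.png

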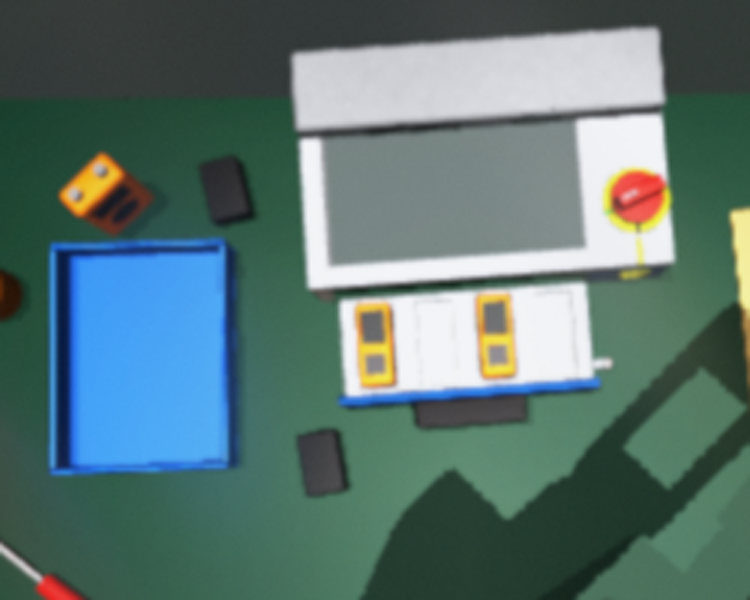

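```bash
python3 - <<'E'
from h import *
go([.546,-.033,.17],.067)
E
```

```text
shift [0.0913, -0.3557, 0.0086] turn -0.0009 rows 8.8 q6now 0.75 q6pred 1.44 t 16.77
```

Call:
arm_command:
  series:
    - [0.01, -0.036, 0, 0]
    - [0.02, -0.072, 0, 0]
    - [0.03, -0.11, 0, 0]
    - [0.04, -0.15, 0, 0]
    - [0.05, -0.19, 0, 0]
    - [0.06, -0.23, 0, 0]
    - [0.07, -0.27, 0.004, 0]
    - [0.08, -0.31, 0.006, 0]
    - [0.09, -0.345, 0.008, 0]
    - [0.0913, -0.3557, 0.0086, 0]
  hand: 0.065

```text
t: 17.6
ee_pos: [0.5451, -0.028, 0.1676]
ee_rot: [3.134, -0.003, 0.069]
ft_force: [0.5, -0.8, -0.2]
finger_gap: 0.0649
```

Call:
arm_command:
  series:
    - [0, 0, 0, 0]
    - [0, 0, 0, 0]

```text
t: 17.77
ee_pos: [0.5437, -0.0272, 0.1658]
ee_rot: [3.134, 0.002, 0.072]
ft_force: [0.1, 0.2, 0.5]
finger_gap: 0.0651
```

```bash
python3 - <<'E'
from h import *
st();f=snap('wrist','w16');print(f['origin']);st()
E
```

```text
{'t': 17.7667, 'joint_positions': [-0.1225, 0.3241, 1.6623, -0.0082, 1.1553, 1.3799], 'ee_pos': [0.5437, -0.0272, 0.1658], 'ee_rot': [3.1342, 0.0015, 0.0718], 'ft_force': [0.0576, 0.1787, 0.5244], 'finger_gap': 0.0651}
[ 0.61310441 -0.02093042  0.308513  ]
{'t': 17.8167, 'joint_positions': [-0.1242, 0.3236, 1.6616, -0.0088, 1.1553, 1.3799], 'ee_pos': [0.544, -0.0284, 0.1662], 'ee_rot': [3.1335, 0.0006, 0.0703], 'ft_force': [-1.0513, -0.3292, -0.6344], 'finger_gap': 0.0644}
```

View pics/w16.png

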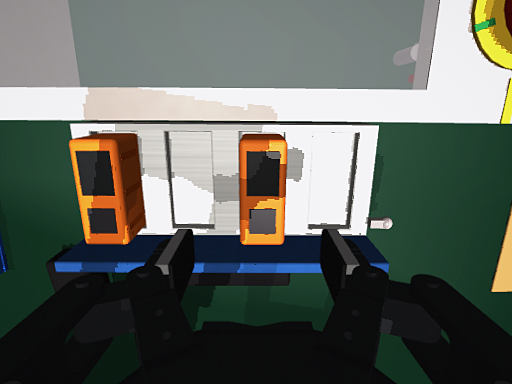

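```bash
python3 - <<'E'
from h import *
f=snap('wrist');st()
P=onz(f,[(240.5,140),(285,140),(286,241),(241,241)],.084);print(P,P.mean(0));d=P[0]-P[3];print(np.arctan2(d[1],d[0]),np.linalg.norm(d),np.linalg.norm(P[0]-P[1]))
P=onz(f,[(71,146),(112,141),(130,239),(86,241)],.084);print(P,P.mean(0))
f2=f
print('lip panel',onz(f,[(55,265),(388,262)],.095))
E
python3 -c "
import cv2
f=cv2.imread('pics/w16.png'); c=f[110:290,40:400]; cv2.imwrite('pics/w16z.png',cv2.resize(c,None,fx=2.2,fy=2.2,interpolation=cv2.INTER_CUBIC))"
```

```text
{'t': 17.8667, 'joint_positions': [-0.1254, 0.3232, 1.661, -0.0088, 1.1553, 1.38], 'ee_pos': [0.5444, -0.0291, 0.1667], 'ee_rot': [3.1333, -0.0005, 0.0689], 'ft_force': [0.6218, -0.0991, 0.8731], 'finger_gap': 0.0653}
[[ 0.58602005 -0.01300638  0.084     ]
 [ 0.58838638 -0.04695135  0.084     ]
 [ 0.50400891 -0.05598736  0.084     ]
 [ 0.50147146 -0.01807452  0.084     ]] [ 0.5449717 -0.0335049  0.084    ]
0.05987186528098813 0.08470035097454562 0.03402734988295786
[[0.57258308 0.11692157 0.084     ]
 [0.57855806 0.08504948 0.084     ]
 [0.49693242 0.07526703 0.084     ]
 [0.49246451 0.11257443 0.084     ]] [0.53513452 0.09745313 0.084     ]
lip panel [[ 0.47459025  0.13373916  0.095     ]
 [ 0.49588286 -0.14044141  0.095     ]]
```

View pics/w16z.png

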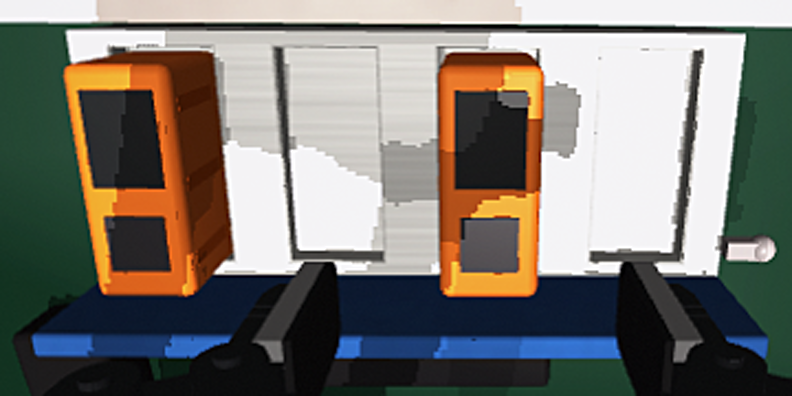

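```bash
python3 - <<'E'
from h import *
go([.5455,-.0337,.053],.067)
E
```

```text
shift [0.0008, 0.0037, 0.1137] turn 0.0019 rows 2.7 q6now 1.38 q6pred 1.44 t 17.87
```

Call:
arm_command:
  series:
    - [0.001, 0.0037, 0.02, 0]
    - [0.001, 0.0037, 0.045, 0]
    - [0.001, 0.0037, 0.07, 0]
    - [0.001, 0.0037, 0.09, 0]
    - [0.001, 0.0037, 0.105, 0]
    - [0.001, 0.0037, 0.1135, 0]
    - [0.001, 0.0037, 0.1135, 0]
    - [0.001, 0.0037, 0.1135, 0]

```text
t: 18.53
ee_pos: [0.5457, -0.0349, 0.0531]
ee_rot: [3.133, 0.0, 0.067]
ft_force: [1.2, 0.4, 0.2]
finger_gap: 0.0649
```

```bash
python3 - <<'E'
from h import *
st();f=snap('wrist','w17');st()
E
```

```text
{'t': 18.5333, 'joint_positions': [-0.1354, 0.463, 1.7856, -0.0106, 0.8914, 1.3747], 'ee_pos': [0.5457, -0.0349, 0.0531], 'ee_rot': [3.1332, 0.0001, 0.0673], 'ft_force': [1.2259, 0.4252, 0.1813], 'finger_gap': 0.0649}
{'t': 18.5833, 'joint_positions': [-0.1349, 0.4621, 1.7848, -0.0105, 0.8914, 1.3748], 'ee_pos': [0.5463, -0.0346, 0.0538], 'ee_rot': [3.1329, -0.0015, 0.0677], 'ft_force': [0.9682, -0.2492, 0.8792], 'finger_gap': 0.0648}
```

View pics/w17.png

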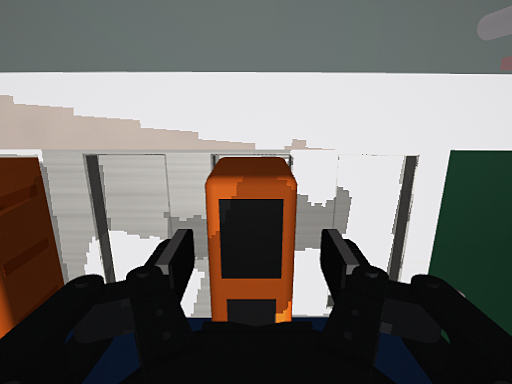

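Call:
arm_command:
  series:
    - [0, -0.001, 0, 0]
    - [0, -0.001, 0, 0]
    - [0, -0.001, 0, 0]
    - [0, -0.001, 0, 0]
    - [0, -0.001, 0, 0]
    - [0, -0.001, 0, 0]
  hand: 0.0
  grip_force: 60

```text
t: 19.08
ee_pos: [0.5474, -0.0336, 0.0553]
ee_rot: [3.132, -0.004, 0.068]
ft_force: [-0.9, 0.2, 6.3]
finger_gap: 0.0372
```

Call:
arm_command:
  series:
    - [0, 0, -0.005, 0]
    - [0, 0, -0.01, 0]
    - [0, 0, -0.015, 0]
    - [0, 0, -0.03, 0]
    - [0, 0, -0.06, 0]
    - [0, 0, -0.09, 0]
    - [0, 0, -0.11, 0]
    - [0, 0, -0.11, 0]
    - [0, 0, -0.11, 0]

```text
t: 19.83
ee_pos: [0.5477, -0.0327, 0.1668]
ee_rot: [3.132, -0.008, 0.068]
ft_force: [-0.1, 0.1, -1.5]
finger_gap: 0.0375
```

```bash
python3 - <<'E'
from h import *
st();f=snap('wrist','w18');st()
z=lambda p:np.array(p)/3+[90,85]
f=snap('top','top18');c=f['color'][150:260,80:190];cv2.imwrite('pics/top18z.png',cv2.resize(c,None,fx=5,fy=5,interpolation=cv2.INTER_CUBIC))
E
```

```text
{'t': 19.8333, 'joint_positions': [-0.131, 0.324, 1.6593, -0.009, 1.1486, 1.3754], 'ee_pos': [0.5477, -0.0327, 0.1668], 'ee_rot': [3.1316, -0.0078, 0.068], 'ft_force': [-0.1231, 0.1437, -1.4546], 'finger_gap': 0.0375}
{'t': 19.8833, 'joint_positions': [-0.1311, 0.3255, 1.6613, -0.009, 1.1485, 1.3754], 'ee_pos': [0.5465, -0.0326, 0.1653], 'ee_rot': [3.1323, -0.0046, 0.0679], 'ft_force': [-1.2484, -0.262, -1.3648], 'finger_gap': 0.0372}
```

View pics/w18.png

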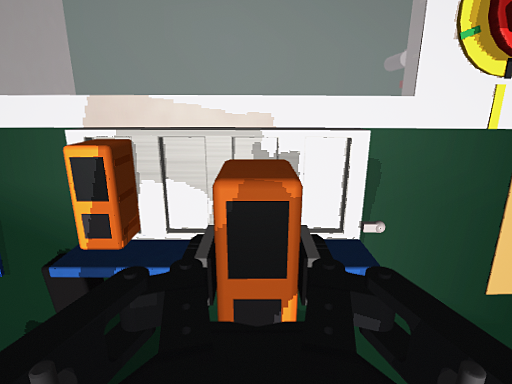

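View pics/top18z.png

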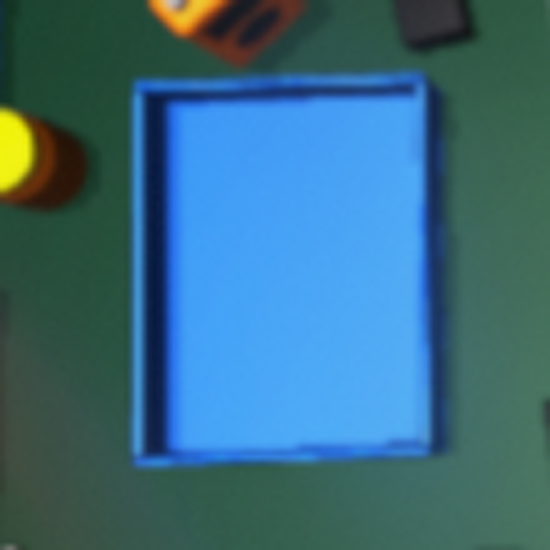

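```bash
python3 - <<'E'
from h import *
f=snap('top')
P=onz(f,[np.array(p)/5+[80,150] for p in((134,82),(425,74),(437,455),(133,463))],.06);print(P,P.mean(0))
for a,b in((0,3),(1,2)):
  d=P[a]-P[b];print(np.arctan2(d[1],d[0]),np.linalg.norm(d))
d=P[0]-P[1];print(np.arctan2(-d[0],d[1]),np.linalg.norm(d))
d=P[3]-P[2];print(np.arctan2(-d[0],d[1]),np.linalg.norm(d))
c=P.mean(0)[:2];y=.035
for s in(-.04,.04): print(c+s*np.array([-np.sin(y),np.cos(y)]))
E
```

```text
[[0.64801285 0.45367523 0.06      ]
 [0.65198817 0.26309171 0.06      ]
 [0.40187713 0.25227509 0.06      ]
 [0.39883319 0.44778484 0.06      ]] [0.52517783 0.35420672 0.06      ]
0.02363472606848568 0.24924927018085688
0.04322035000028985 0.2503448195060331
0.020855640985232588 0.19062498018535867
0.015568000968149961 0.19553345192623905
[0.52657755 0.31423122]
[0.52377812 0.39418222]
```

```bash
python3 - <<'E'
from h import *
go([.524,.394,.155],.025)
E
```

```text
shift [0.0075, -0.427, 0.0052] turn 0.0428 rows 10.2 q6now 1.38 q6pred 2.19 t 19.98
```

Call:
arm_command:
  series:
    - [0, -0.02, 0, 0]
    - [0, -0.05, 0, 0]
    - [0, -0.085, 0, 0]
    - [0, -0.12, 0, 0]
    - [0.003, -0.155, 0, 0.01]
    - [0.003, -0.19, 0, 0.01]
    - [0.003, -0.225, 0, 0.02]
    - [0.005, -0.26, 0.002, 0.02]
    - [0.005, -0.295, 0.003, 0.03]
    - [0.005, -0.33, 0.004, 0.035]

```text
t: 20.82
ee_pos: [0.5266, 0.2982, 0.1548]
ee_rot: [3.131, 0.002, 0.032]
ft_force: [1.3, -0.0, -1.6]
finger_gap: 0.0372
```

```bash
python3 - <<'E'
from h import *
st();go([.524,.394,.10],.025)
E
```

```text
{'t': 20.8167, 'joint_positions': [0.4508, 0.4156, 1.5401, -0.0093, 1.1917, 1.9926], 'ee_pos': [0.5266, 0.2982, 0.1548], 'ee_rot': [3.1313, 0.0019, 0.0325], 'ft_force': [1.3016, -0.0264, -1.5664], 'finger_gap': 0.0372}
shift [0.0006, -0.0964, 0.0538] turn 0.0075 rows 2.6 q6now 1.99 q6pred 2.19 t 20.82
```

Call:
arm_command:
  series:
    - [0, -0.035, 0, 0.007]
    - [0, -0.065, 0, 0.007]
    - [0, -0.09, 0.01, 0.007]
    - [0, -0.0964, 0.03, 0.007]
    - [0, -0.0964, 0.05, 0.007]
    - [0, -0.0964, 0.054, 0.007]
    - [0, -0.0964, 0.054, 0.007]

```text
t: 21.4
ee_pos: [0.5209, 0.3925, 0.0961]
ee_rot: [3.127, 0.009, 0.026]
ft_force: [-0.3, 0.6, -1.3]
finger_gap: 0.0374
```

```bash
python3 - <<'E'
from h import *
st();f=snap('wrist','w19');f=snap('top','top19');c=f['color'][150:260,80:190];cv2.imwrite('pics/top19z.png',cv2.resize(c,None,fx=5,fy=5,interpolation=cv2.INTER_CUBIC));st()
go([.524,.394,.03],.025)
E
```

```text
{'t': 21.4, 'joint_positions': [0.5855, 0.5359, 1.4889, -0.0087, 1.1319, 2.1342], 'ee_pos': [0.5209, 0.3925, 0.0961], 'ee_rot': [3.1269, 0.0085, 0.0258], 'ft_force': [-0.265, 0.5828, -1.2765], 'finger_gap': 0.0374}
{'t': 21.5, 'joint_positions': [0.5846, 0.5327, 1.4854, -0.0087, 1.132, 2.1341], 'ee_pos': [0.5233, 0.3935, 0.0993], 'ee_rot': [3.1304, 0.003, 0.025], 'ft_force': [0.2943, -0.1614, -1.228], 'finger_gap': 0.0371}
shift [0.0009, -0.0013, 0.0693] turn -0.0 rows 1.7 q6now 2.13 q6pred 2.19 t 21.5
```

View pics/w19.png

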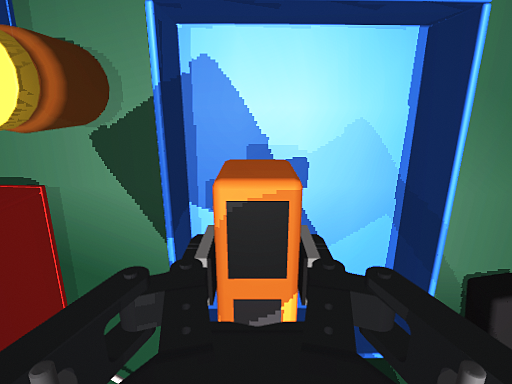

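View pics/top19z.png

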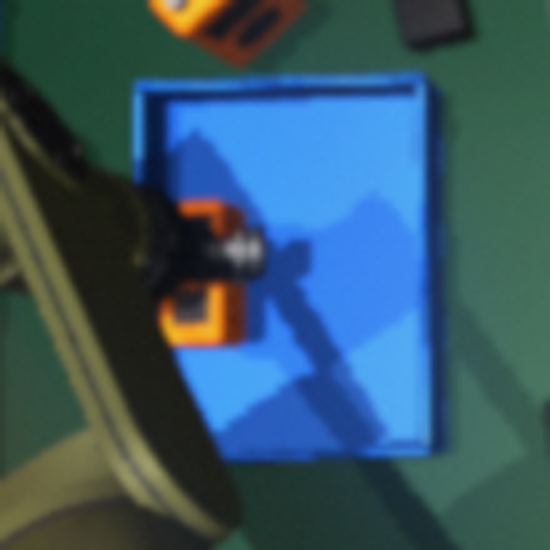

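Call:
arm_command:
  series:
    - [0, 0, 0.02, 0]
    - [0, 0, 0.04, 0]
    - [0, 0, 0.055, 0]
    - [0, 0, 0.065, 0]
    - [0, 0, 0.07, 0]
    - [0, 0, 0.072, 0]
    - [0, 0, 0.073, 0]
    - [0, 0, 0.073, 0]

```text
t: 22.17
ee_pos: [0.5238, 0.393, 0.0272]
ee_rot: [3.131, 0.002, 0.025]
ft_force: [0.3, 0.2, -1.6]
finger_gap: 0.0371
```

Call:
arm_command:
  series:
    - [0, 0, 0.002, 0]
    - [0, 0, 0.003, 0]
    - [0, 0, 0.003, 0]

```text
t: 22.42
ee_pos: [0.5245, 0.3935, 0.0264]
ee_rot: [3.133, -0.001, 0.025]
ft_force: [-0.8, -1.9, 6.3]
finger_gap: 0.0372
```

Call:
arm_command:
  series:
    - [0, 0, 0, 0]
    - [0, 0, 0, 0]
    - [0, 0, 0, 0]
    - [0, 0, 0, 0]
  hand: 0.054

```text
t: 22.75
ee_pos: [0.5247, 0.3936, 0.0266]
ee_rot: [3.133, -0.001, 0.025]
ft_force: [-0.1, -0.4, -0.0]
finger_gap: 0.0539
```

Call:
arm_command:
  series:
    - [0, 0, -0.02, 0]
    - [0, 0, -0.05, 0]
    - [0, 0, -0.08, 0]
    - [0, 0, -0.12, 0]
    - [0, 0, -0.14, 0]
    - [0, 0, -0.14, 0]

```text
t: 23.25
ee_pos: [0.5278, 0.3971, 0.173]
ee_rot: [3.139, -0.011, 0.025]
ft_force: [-0.6, 0.5, 1.2]
finger_gap: 0.0537
```

```bash
python3 - <<'E'
from h import *
st();f=snap('wrist','w20');st()
go([.536,.098,.17],.067)
E
```

```text
{'t': 23.25, 'joint_positions': [0.5855, 0.4648, 1.402, -0.0083, 1.267, 2.1338], 'ee_pos': [0.5278, 0.3971, 0.173], 'ee_rot': [3.1391, -0.0108, 0.025], 'ft_force': [-0.5572, 0.4862, 1.1731], 'finger_gap': 0.0537}
{'t': 23.3, 'joint_positions': [0.5855, 0.4671, 1.4057, -0.0083, 1.2653, 2.1337], 'ee_pos': [0.5264, 0.3961, 0.1701], 'ee_rot': [3.1368, -0.0071, 0.025], 'ft_force': [-0.0331, 0.0788, 0.3197], 'finger_gap': 0.0542}
shift [0.0021, 0.2983, 0.0016] turn -0.042 rows 7.2 q6now 2.13 q6pred 1.68 t 23.3
```

View pics/w20.png

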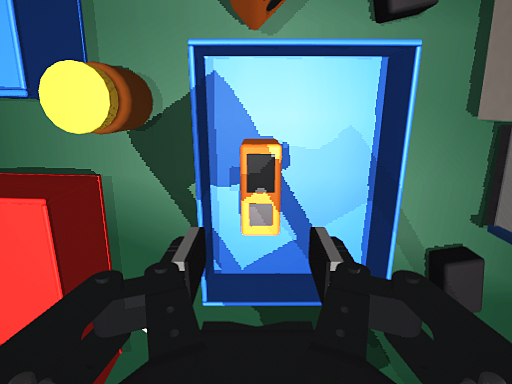

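Call:
arm_command:
  series:
    - [0, 0.03, 0, 0]
    - [0, 0.065, 0, 0]
    - [0, 0.1, 0, -0.01]
    - [0, 0.14, 0, -0.02]
    - [0, 0.18, 0, -0.03]
    - [0, 0.22, 0, -0.04]
    - [0.002, 0.26, 0, -0.042]
    - [0.002, 0.285, 0, -0.042]
    - [0.002, 0.298, 0.001, -0.042]
    - [0.002, 0.298, 0.001, -0.042]
  hand: 0.065

```text
t: 24.13
ee_pos: [0.5347, 0.0956, 0.1689]
ee_rot: [3.136, -0.004, 0.063]
ft_force: [0.5, 0.1, -0.6]
finger_gap: 0.0651
```

Call:
arm_command:
  series:
    - [0, 0, 0, 0]
    - [0, 0, 0, 0]

```text
t: 24.3
ee_pos: [0.534, 0.0963, 0.1679]
ee_rot: [3.136, -0.001, 0.064]
ft_force: [-0.5, 0.1, -0.0]
finger_gap: 0.0649
```

```bash
python3 - <<'E'
from h import *
f=snap('wrist','w21');f=snap('wrist');st()
c=f['color'][110:290,180:340]; cv2.imwrite('pics/w21z.png',cv2.resize(c,None,fx=3,fy=3,interpolation=cv2.INTER_CUBIC))
go([.536,.098,.054],.067)
E
```

```text
{'t': 24.4, 'joint_positions': [0.1055, 0.3186, 1.6632, -0.0061, 1.1574, 1.6138], 'ee_pos': [0.5345, 0.0969, 0.1684], 'ee_rot': [3.1361, -0.0026, 0.0649], 'ft_force': [0.7765, -0.0372, 0.8878], 'finger_gap': 0.0651}
shift [0.0013, -0.0016, 0.1144] turn -0.0021 rows 2.7 q6now 1.61 q6pred 1.68 t 24.4
```

View pics/w21z.png

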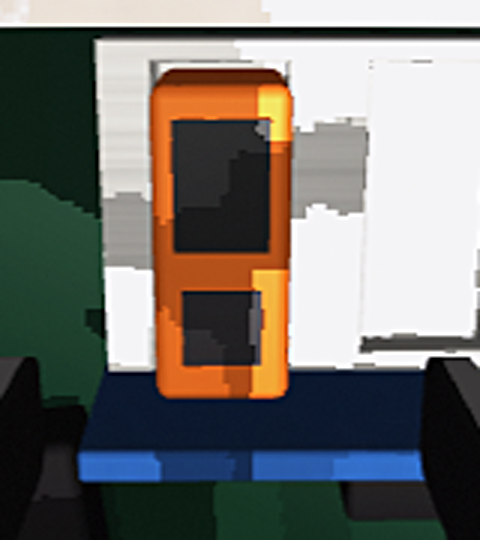

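Call:
arm_command:
  series:
    - [0.001, -0.0016, 0.02, -0.002]
    - [0.001, -0.0016, 0.045, -0.002]
    - [0.001, -0.0016, 0.07, -0.002]
    - [0.001, -0.0016, 0.09, -0.002]
    - [0.001, -0.0016, 0.105, -0.002]
    - [0.001, -0.0016, 0.114, -0.002]
    - [0.001, -0.0016, 0.1145, -0.002]
    - [0.001, -0.0016, 0.1145, -0.002]

```text
t: 25.07
ee_pos: [0.5357, 0.0987, 0.0537]
ee_rot: [3.136, -0.002, 0.068]
ft_force: [0.4, 0.2, 0.5]
finger_gap: 0.0654
```

Call:
arm_command:
  series:
    - [0, 0, 0, 0]
    - [0, 0, 0, 0]
    - [0, 0, 0, 0]
    - [0, 0, 0, 0]
    - [0, 0, 0, 0]
    - [0, 0, 0, 0]
  hand: 0.0

```text
t: 25.57
ee_pos: [0.5368, 0.0991, 0.055]
ee_rot: [3.137, -0.005, 0.068]
ft_force: [0.2, 1.3, 6.1]
finger_gap: 0.0371
```

Call:
arm_command:
  series:
    - [0, 0, -0.005, 0]
    - [0, 0, -0.01, 0]
    - [0, 0, -0.015, 0]
    - [0, 0, -0.03, 0]
    - [0, 0, -0.06, 0]
    - [0, 0, -0.09, 0]
    - [0, 0, -0.11, 0]
    - [0, 0, -0.11, 0]
    - [0, 0, -0.11, 0]

```text
t: 26.32
ee_pos: [0.5371, 0.0996, 0.1665]
ee_rot: [3.137, -0.008, 0.068]
ft_force: [-0.0, -0.5, -1.1]
finger_gap: 0.0369
```

```bash
python3 - <<'E'
from h import *
f=snap('wrist','w22');st()
go([.527,.314,.155],.025)
E
```

```text
{'t': 26.3667, 'joint_positions': [0.1095, 0.3232, 1.6657, -0.0056, 1.1479, 1.6148], 'ee_pos': [0.5358, 0.0995, 0.1651], 'ee_rot': [3.1367, -0.005, 0.0678], 'ft_force': [-0.375, 0.3471, -1.1658], 'finger_gap': 0.0368}
shift [0.0057, -0.2147, 0.0091] turn 0.0428 rows 5.2 q6now 1.61 q6pred 2.08 t 26.37
```

View pics/w22.png

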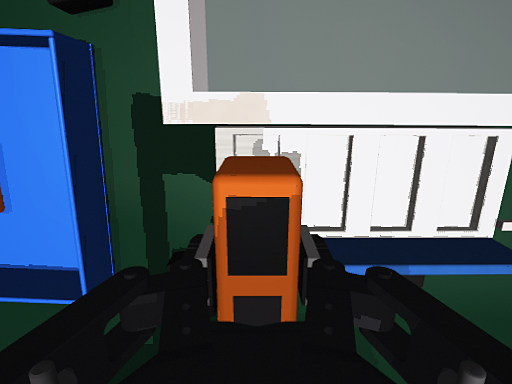

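Call:
arm_command:
  series:
    - [0, -0.02, 0, 0]
    - [0, -0.05, 0, 0]
    - [0, -0.085, 0, 0.01]
    - [0.002, -0.12, 0, 0.02]
    - [0.004, -0.155, 0, 0.03]
    - [0.006, -0.185, 0, 0.043]
    - [0.006, -0.205, 0, 0.043]
    - [0.006, -0.215, 0.01, 0.043]
    - [0.006, -0.215, 0.03, 0.043]
    - [0.006, -0.215, 0.05, 0.043]

```text
t: 27.2
ee_pos: [0.5267, 0.3142, 0.1119]
ee_rot: [3.136, -0.004, 0.026]
ft_force: [-0.4, -1.2, -0.5]
finger_gap: 0.0369
```

Call:
arm_command:
  series:
    - [0, 0, 0, 0]
    - [0, 0, 0, 0]
    - [0, 0, 0, 0]

```text
t: 27.45
ee_pos: [0.5263, 0.3133, 0.1111]
ee_rot: [3.135, -0.002, 0.026]
ft_force: [0.3, -0.2, -1.3]
finger_gap: 0.0373
```

```bash
python3 - <<'E'
from h import *
f=snap('wrist','w23');st()
go([.526,.314,.0275],.025)
E
```

```text
{'t': 27.5, 'joint_positions': [0.4724, 0.4656, 1.5771, -0.008, 1.0977, 2.0211], 'ee_pos': [0.5271, 0.3138, 0.112], 'ee_rot': [3.1357, -0.0041, 0.0258], 'ft_force': [-0.0388, 0.9456, -0.8303], 'finger_gap': 0.037}
shift [-0.0014, -0.0008, 0.0845] turn 0.0008 rows 2.0 q6now 2.02 q6pred 2.08 t 27.5
```

View pics/w23.png

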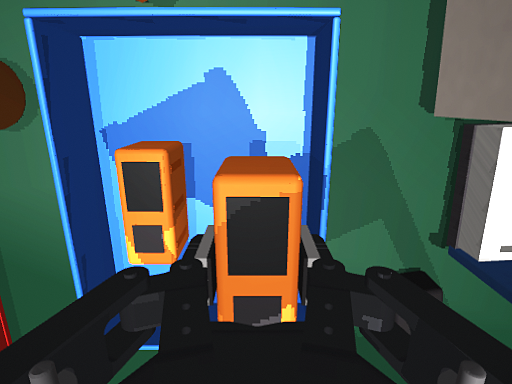

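Call:
arm_command:
  series:
    - [-0.001, -0.005, 0.01, 0]
    - [-0.001, -0.005, 0.035, 0]
    - [-0.001, -0.005, 0.06, 0]
    - [-0.001, -0.005, 0.074, 0]
    - [-0.001, -0.005, 0.08, 0]
    - [-0.001, -0.005, 0.084, 0]
    - [-0.001, -0.005, 0.086, 0]
    - [-0.001, -0.005, 0.087, 0]
    - [-0.001, -0.005, 0.087, 0]

```text
t: 28.25
ee_pos: [0.5272, 0.3187, 0.0262]
ee_rot: [3.137, -0.006, 0.026]
ft_force: [-0.7, 0.4, -0.9]
finger_gap: 0.037
```

Call:
arm_command:
  series:
    - [0, 0, 0.001, 0]
    - [0, 0, 0.002, 0]
    - [0, 0, 0.002, 0]

```text
t: 28.5
ee_pos: [0.5282, 0.3192, 0.0261]
ee_rot: [3.138, -0.009, 0.026]
ft_force: [-1.5, -1.7, 7.0]
finger_gap: 0.0373
```

Call:
arm_command:
  series:
    - [0, 0, 0, 0]
    - [0, 0, 0, 0]
    - [0, 0, 0, 0]
    - [0, 0, 0, 0]
  hand: 0.054

```text
t: 28.83
ee_pos: [0.5283, 0.3192, 0.0262]
ee_rot: [3.138, -0.009, 0.026]
ft_force: [-0.0, -0.4, -0.2]
finger_gap: 0.0541
```

Call:
arm_command:
  series:
    - [0, 0, -0.02, 0]
    - [0, 0, -0.05, 0]
    - [0, 0, -0.08, 0]
    - [0, 0, -0.12, 0]
    - [0, 0, -0.14, 0]
    - [0, 0, -0.14, 0]

```text
t: 29.33
ee_pos: [0.5304, 0.3215, 0.1721]
ee_rot: [-3.14, -0.019, 0.026]
ft_force: [0.4, 0.0, -0.6]
finger_gap: 0.054
```

```bash
python3 - <<'E'
from h import *
f=snap('wrist','w24');st()
E
```

```text
{'t': 29.3833, 'joint_positions': [0.4811, 0.4103, 1.508, -0.0076, 1.2098, 2.0288], 'ee_pos': [0.529, 0.3207, 0.1694], 'ee_rot': [3.1411, -0.0153, 0.0258], 'ft_force': [-0.342, -0.289, -0.2826], 'finger_gap': 0.054}
```

View pics/w24.png

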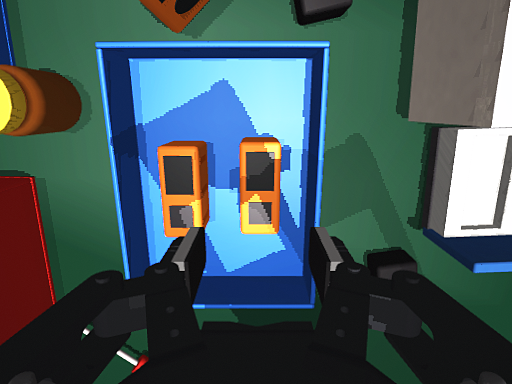

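```bash
python3 - <<'E'
from h import *
st();go([.415,-.008,.16],.067)
E
```

```text
{'t': 29.3833, 'joint_positions': [0.4811, 0.4103, 1.508, -0.0076, 1.2098, 2.0288], 'ee_pos': [0.529, 0.3207, 0.1694], 'ee_rot': [3.1411, -0.0153, 0.0258], 'ft_force': [-0.342, -0.289, -0.2826], 'finger_gap': 0.054}
shift [-0.1225, 0.3257, 0.0077] turn -0.0412 rows 8.3 q6now 2.03 q6pred 1.48 t 29.38
```

Call:
arm_command:
  series:
    - [-0.01, 0.03, 0, 0]
    - [-0.02, 0.065, 0, 0]
    - [-0.035, 0.1, 0, -0.01]
    - [-0.05, 0.14, 0, -0.02]
    - [-0.065, 0.18, 0, -0.03]
    - [-0.08, 0.22, 0, -0.041]
    - [-0.095, 0.26, 0, -0.041]
    - [-0.11, 0.295, 0, -0.041]
    - [-0.1225, 0.3257, 0, -0.041]
    - [-0.1225, 0.3257, 0, -0.041]
  hand: 0.0

```text
t: 30.22
ee_pos: [0.4105, -0.0122, 0.1659]
ee_rot: [3.139, -0.009, 0.062]
ft_force: [-1.0, 0.0, -0.2]
finger_gap: 0.0001
```

Call:
arm_command:
  series:
    - [0, 0, 0, 0]
    - [0, 0, 0, 0]

```text
t: 30.38
ee_pos: [0.4091, -0.0124, 0.1648]
ee_rot: [3.14, -0.006, 0.06]
ft_force: [0.4, 0.2, -0.1]
finger_gap: -0.0003
```

```bash
python3 - <<'E'
from h import *
f=snap('wrist','w25');f=snap('wrist');st()
go([.417,-.008,.057],.067)
E
```

```text
{'t': 30.4833, 'joint_positions': [-0.1304, 0.1432, 1.9279, -0.0005, 1.0625, 1.378], 'ee_pos': [0.4104, -0.0114, 0.1653], 'ee_rot': [3.1396, -0.0078, 0.0626], 'ft_force': [-0.1967, 1.1174, 0.2813], 'finger_gap': 0.0002}
shift [0.0059, -0.0032, 0.1083] turn -0.0044 rows 2.6 q6now 1.38 q6pred 1.48 t 30.48
```

View pics/w25.png

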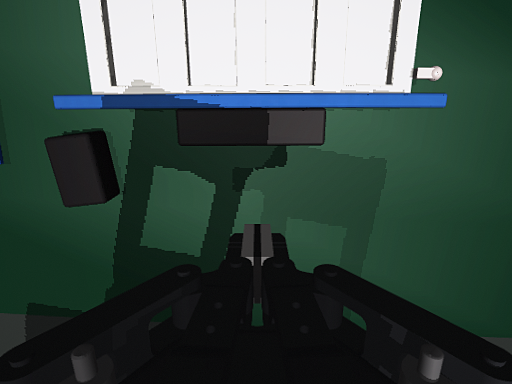

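```bash
python3 - <<'E'
from h import *
f=snap('wrist')
print('lip front',onz(f,[(177,145),(251,145),(325,144)],.07)); print('panel',onz(f,[(55,107),(446,107)],.095)); print('batt',onz(f,[(105,130),(120,190)],.03))
E
```

```text
lip front [[ 0.44446101  0.05624113  0.07      ]
 [ 0.4481939  -0.0038972   0.07      ]
 [ 0.45279741 -0.06392618  0.07      ]]
panel [[ 0.46974703  0.1360485   0.095     ]
 [ 0.48706236 -0.1405538   0.095     ]]
batt [[0.44871383 0.13443479 0.03      ]
 [0.39057593 0.12383922 0.03      ]]
```

Call:
arm_command:
  series:
    - [0.004, -0.003, 0.03, -0.004]
    - [0.006, -0.003, 0.06, -0.004]
    - [0.006, -0.003, 0.09, -0.004]
    - [0.006, -0.003, 0.105, -0.004]
    - [0.006, -0.003, 0.108, -0.004]
    - [0.006, -0.003, 0.108, -0.004]

```text
t: 31.03
ee_pos: [0.417, -0.007, 0.0564]
ee_rot: [3.14, -0.005, 0.069]
ft_force: [1.3, -1.1, 0.6]
finger_gap: -0.0001
```

Call:
arm_command:
  series:
    - [0.01, 0, 0, 0]
    - [0.02, 0, 0, 0]
    - [0.03, 0, 0, 0]
    - [0.04, 0, 0, 0]
    - [0.05, 0, 0, 0]
    - [0.05, 0, 0, 0]

```text
t: 31.53
ee_pos: [0.468, -0.0032, 0.0575]
ee_rot: [3.14, -0.005, 0.07]
ft_force: [-3.1, 0.7, -0.3]
finger_gap: -0.0
```

```bash
python3 - <<'E'
from h import *
f=snap('wrist','w26');s=st()
go([.565,.002,.057],.067)
E
```

```text
{'t': 31.5833, 'joint_positions': [-0.0969, 0.3735, 1.9544, -0.0006, 0.8077, 1.4046], 'ee_pos': [0.4678, -0.0032, 0.0574], 'ee_rot': [3.1402, -0.0058, 0.0697], 'ft_force': [-3.6126, 1.0813, 1.2901], 'finger_gap': 0.0}
shift [0.0973, 0.0016, 0.001] turn 0.0027 rows 2.3 q6now 1.4 q6pred 1.51 t 31.58
```

View pics/w26.png

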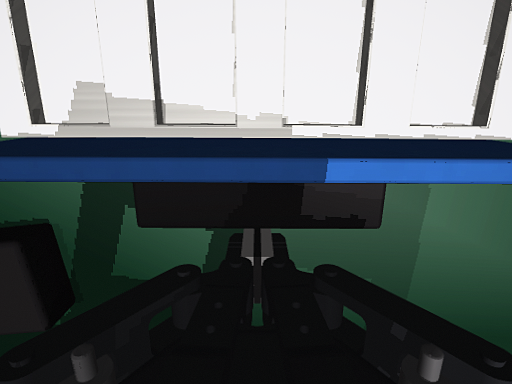

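Call:
arm_command:
  series:
    - [0.012, 0, 0, 0]
    - [0.024, 0, 0, 0]
    - [0.036, 0, 0, 0]
    - [0.048, 0, 0, 0]
    - [0.06, 0, 0, 0]
    - [0.07, 0, 0, 0]
    - [0.078, 0, 0, 0]
    - [0.08, 0, 0, 0]
    - [0.08, 0, 0, 0]

```text
t: 32.33
ee_pos: [0.5415, 0.0018, 0.0574]
ee_rot: [3.14, 0.006, 0.071]
ft_force: [-12.1, -3.3, 3.2]
finger_gap: -0.0001
```

Call:
arm_command:
  series:
    - [0.004, 0, 0, 0]
    - [0.008, 0, 0, 0]
    - [0.012, 0, 0, 0]
    - [0.012, 0, 0, 0]

```text
t: 32.67
ee_pos: [0.5447, 0.0021, 0.0573]
ee_rot: [3.14, 0.023, 0.071]
ft_force: [-15.4, -3.6, 9.2]
finger_gap: 0.0001
```

```bash
python3 - <<'E'
from h import *
f=snap('wrist','w27');s=st();print(s['joint_positions'],s['joint_efforts'])
f=snap('top','top27');c=f['color'][90:250,170:340];cv2.imwrite('pics/top27z.png',cv2.resize(c,None,fx=4,fy=3.7,interpolation=cv2.INTER_CUBIC))
E
```

```text
{'t': 32.7167, 'joint_positions': [-0.0704, 0.4644, 1.7667, -0.0057, 0.9299, 1.4325], 'ee_pos': [0.5459, 0.0021, 0.0573], 'ee_rot': [3.1399, 0.0199, 0.0713], 'ft_force': [-12.9242, -3.5295, 7.0993], 'finger_gap': 0.0001}
[-0.07044195  0.46442372  1.76670599 -0.00565423  0.92991802  1.43249617] [ 1.50560070e+00 -4.55098915e+01 -2.45897394e+01  9.97076891e-01
 -4.33190525e+00 -2.87217664e-02]
```

View pics/w27.png

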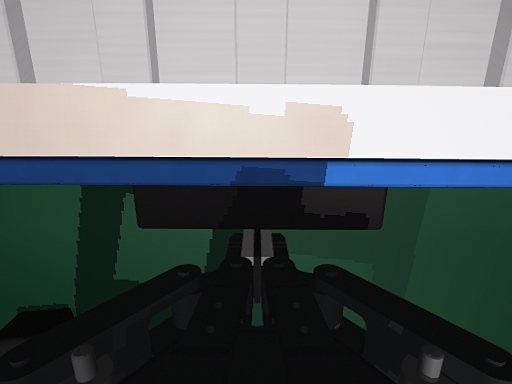

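View pics/top27z.png

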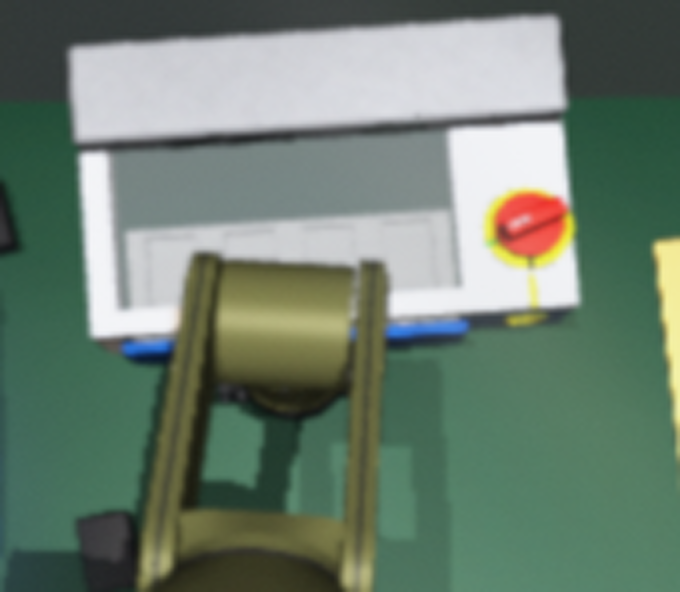

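Call:
arm_command:
  series:
    - [0.005, 0, 0, 0]
    - [0.01, 0, 0, 0]
    - [0.014, 0, 0, 0]
    - [0.014, 0, 0, 0]

```text
t: 33.1
ee_pos: [0.5585, 0.0029, 0.0574]
ee_rot: [3.14, 0.022, 0.071]
ft_force: [-4.9, -1.3, -0.3]
finger_gap: -0.0001
```

Call:
arm_command:
  series:
    - [0.005, 0, 0, 0]
    - [0.01, 0, 0, 0]
    - [0.01, 0, 0, 0]

```text
t: 33.35
ee_pos: [0.5639, 0.0033, 0.0574]
ee_rot: [3.14, 0.031, 0.072]
ft_force: [-10.8, -1.5, 6.5]
finger_gap: 0.0
```

Call:
arm_command:
  series:
    - [0.004, 0, 0, 0]
    - [0.008, 0, 0, 0]
    - [0.008, 0, 0, 0]

```text
t: 33.6
ee_pos: [0.5639, 0.0033, 0.0574]
ee_rot: [3.14, 0.047, 0.073]
ft_force: [-17.1, -3.6, 13.6]
finger_gap: -0.0002
```

```bash
python3 - <<'E'
from h import *
f=snap('wrist','w28');s=st()
E
```

```text
{'t': 33.65, 'joint_positions': [-0.0636, 0.4942, 1.7047, -0.01, 0.9885, 1.4404], 'ee_pos': [0.5639, 0.0033, 0.0574], 'ee_rot': [3.1395, 0.0466, 0.0725], 'ft_force': [-16.9778, -2.7946, 12.2409], 'finger_gap': 0.0}
```

View pics/w28.png

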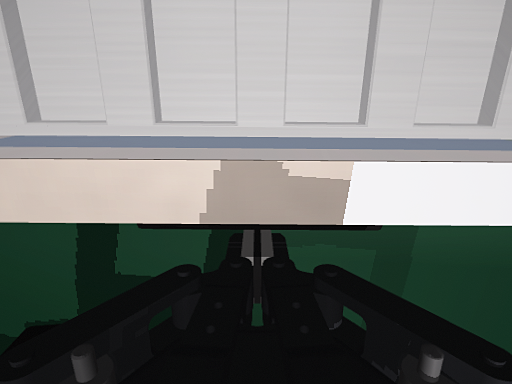

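Call:
arm_command:
  series:
    - [-0.01, 0, 0, 0]
    - [-0.03, 0, 0, 0]
    - [-0.06, 0, 0, 0]
    - [-0.08, 0, 0, 0]
    - [-0.08, 0, 0, 0]
    - [-0.08, 0, -0.03, 0]
    - [-0.08, 0, -0.07, 0]
    - [-0.08, 0, -0.11, 0]
    - [-0.08, 0, -0.15, 0]
    - [-0.08, 0, -0.15, 0]

```text
t: 34.48
ee_pos: [0.4993, -0.0021, 0.2203]
ee_rot: [3.136, 0.026, 0.073]
ft_force: [1.4, -1.1, -0.2]
finger_gap: -0.0001
```

```bash
python3 - <<'E'
from h import *
f=snap('wrist','w29');s=st()
f=snap('top','top29');c=f['color'][90:250,90:460];cv2.imwrite('pics/top29z.png',cv2.resize(c,None,fx=2.1,fy=2.1,interpolation=cv2.INTER_CUBIC))
E
```

```text
{'t': 34.5333, 'joint_positions': [-0.0821, 0.2266, 1.6624, -0.0095, 1.282, 1.4189], 'ee_pos': [0.4974, -0.002, 0.2171], 'ee_rot': [3.1371, 0.0305, 0.0726], 'ft_force': [0.29, 0.8777, -0.4391], 'finger_gap': 0.0002}
```

View pics/w29.png

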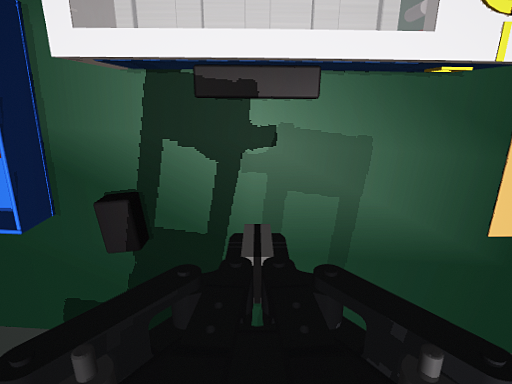

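View pics/top29z.png

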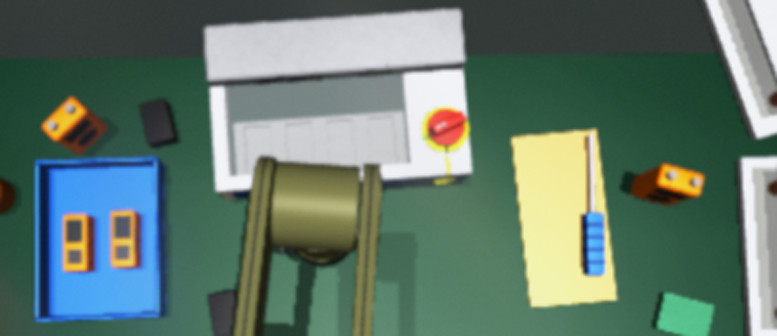

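```bash
python3 - <<'E'
from h import *
s=st();go([.685,-.185,.24],1.99)
E
```

```text
{'t': 34.5833, 'joint_positions': [-0.0822, 0.229, 1.6671, -0.0095, 1.2814, 1.4189], 'ee_pos': [0.4948, -0.0018, 0.2143], 'ee_rot': [3.1381, 0.0368, 0.0725], 'ft_force': [0.6852, -0.461, -0.1132], 'finger_gap': 0.0}
shift [0.1753, 0.1966, -0.0315] turn -1.9175 rows 15.3 q6now 1.42 q6pred -0.68 t 34.58
```

Call:
arm_command:
  series:
    - [0.01, 0.01, 0, -0.12]
    - [0.02, 0.03, 0, -0.24]
    - [0.04, 0.05, 0, -0.36]
    - [0.055, 0.07, 0, -0.48]
    - [0.07, 0.09, 0.01, -0.6]
    - [0.085, 0.11, 0.02, -0.72]
    - [0.1, 0.13, 0.02, -0.84]
    - [0.115, 0.15, -0.02, -0.96]
    - [0.13, 0.17, -0.06, -1.08]
    - [0.145, 0.19, -0.1, -1.2]
  hand: 0.05

```text
t: 35.42
ee_pos: [0.6507, -0.1744, 0.2939]
ee_rot: [-3.104, 0.016, 1.279]
ft_force: [1.3, 0.6, 0.6]
finger_gap: 0.0502
```

Call:
arm_command:
  series:
    - [0, 0, 0, -0.12]
    - [0, 0, 0.03, -0.24]
    - [0, 0, 0.07, -0.36]
    - [0, 0, 0.11, -0.48]
    - [0, 0, 0.11, -0.6]
    - [0, 0, 0.11, -0.718]
    - [0, 0, 0.11, -0.718]
    - [0, 0, 0.08, -0.718]
    - [0, 0, 0.04, -0.718]
    - [0, 0, 0.0, -0.718]

```text
t: 36.25
ee_pos: [0.6503, -0.1742, 0.2929]
ee_rot: [-3.1, -0.015, 1.992]
ft_force: [0.7, -0.8, 0.4]
finger_gap: 0.0499
```

Call:
arm_command:
  series:
    - [0, 0, 0, 0]
    - [0, 0, 0, 0]
    - [0, 0, 0, 0]
    - [0, 0, 0, 0]

```text
t: 36.58
ee_pos: [0.6495, -0.1739, 0.291]
ee_rot: [-3.097, -0.017, 1.991]
ft_force: [-0.9, 0.5, -0.9]
finger_gap: 0.0498
```

```bash
python3 - <<'E'
from h import *
s=st();go([.685,-.185,.24],1.99)
M=R.from_euler('xyz',s['ee_rot']).as_matrix();print(M[:,2])
E
```

```text
{'t': 36.5833, 'joint_positions': [-0.3151, 0.4362, 1.1519, -0.0169, 1.5977, -0.7357], 'ee_pos': [0.6495, -0.1739, 0.291], 'ee_rot': [-3.0975, -0.0171, 1.991], 'ft_force': [-0.9327, 0.4613, -0.9383], 'finger_gap': 0.0498}
shift [-0.0255, 0.0301, 0.0493] turn 0.001 rows 1.5 q6now -0.74 q6pred -0.68 t 36.58
[-0.04727414 -0.00235926 -0.99887917]
```

Call:
arm_command:
  series:
    - [-0.007, 0.008, 0.015, 0]
    - [-0.014, 0.016, 0.03, 0]
    - [-0.022, 0.024, 0.05, 0]
    - [-0.027, 0.03, 0.075, 0]
    - [-0.027, 0.031, 0.09, 0]
    - [-0.027, 0.031, 0.09, 0]
    - [-0.027, 0.031, 0.09, 0]

```text
t: 37.17
ee_pos: [0.6833, -0.1858, 0.195]
ee_rot: [-3.092, -0.022, 1.991]
ft_force: [0.1, 0.4, -0.0]
finger_gap: 0.0503
```

```bash
python3 - <<'E'
from h import *
f=snap('wrist','w30');s=st();go([.685,-.1855,.145],1.99)
E
```

```text
{'t': 37.2167, 'joint_positions': [-0.3162, 0.5422, 1.1984, -0.0171, 1.4482, -0.734], 'ee_pos': [0.6843, -0.1861, 0.1972], 'ee_rot': [-3.0951, -0.0192, 1.9907], 'ft_force': [-0.7577, 0.1025, 1.7672], 'finger_gap': 0.0501}
shift [-0.0008, 0.0033, 0.0521] turn 0.0007 rows 1.3 q6now -0.73 q6pred -0.68 t 37.22
```

View pics/w30.png

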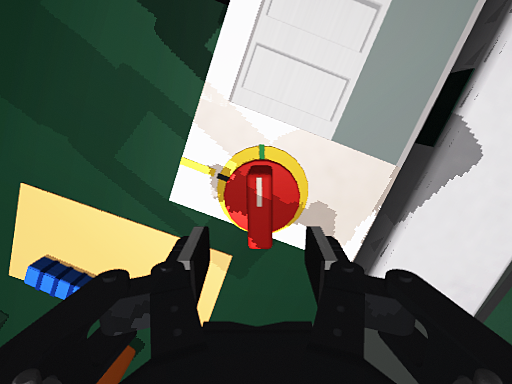

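Call:
arm_command:
  series:
    - [-0.001, 0.0033, 0.01, 0]
    - [-0.001, 0.0033, 0.02, 0]
    - [-0.001, 0.0033, 0.03, 0]
    - [-0.001, 0.0033, 0.04, 0]
    - [-0.001, 0.0033, 0.05, 0]
    - [-0.001, 0.0033, 0.055, 0]
    - [-0.001, 0.0033, 0.057, 0]
    - [-0.001, 0.0033, 0.057, 0]

```text
t: 37.88
ee_pos: [0.6843, -0.1856, 0.1392]
ee_rot: [-3.094, -0.02, 1.991]
ft_force: [0.7, 0.4, 0.4]
finger_gap: 0.0495
```

```bash
python3 - <<'E'
from h import *
f=snap('wrist','w31');s=st()
E
```

```text
{'t': 37.9333, 'joint_positions': [-0.3155, 0.5841, 1.2688, -0.0174, 1.3362, -0.7313], 'ee_pos': [0.6848, -0.1858, 0.1399], 'ee_rot': [-3.095, -0.0193, 1.9906], 'ft_force': [0.6105, -0.6578, 0.1876], 'finger_gap': 0.0498}
```

View pics/w31.png

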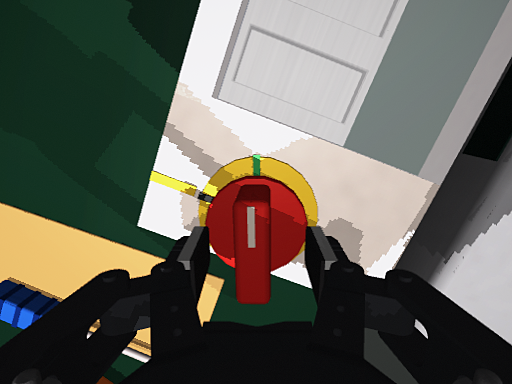

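Call:
arm_command:
  series:
    - [0, -0.002, 0, 0]
    - [0, -0.002, 0, 0]
    - [0, -0.002, 0, 0]
    - [0, -0.002, 0, 0]
    - [0, -0.002, 0, 0]
    - [0, -0.002, 0, 0]
    - [0, -0.002, 0, 0]
  hand: 0.0
  grip_force: 50

```text
t: 38.52
ee_pos: [0.6838, -0.1866, 0.1407]
ee_rot: [-3.097, -0.018, 1.991]
ft_force: [1.1, 0.5, 2.1]
finger_gap: 0.0152
```

Call:
arm_command:
  series:
    - [0, 0, 0.002, 0]
    - [0, 0, 0.004, 0]
    - [0, 0, 0.006, 0]
    - [0, 0, 0.008, 0]
    - [0, 0, 0.0095, 0]
    - [0, 0, 0.0095, 0]
    - [0, 0, 0.0095, 0]

```text
t: 39.1
ee_pos: [0.6838, -0.1867, 0.1329]
ee_rot: [-3.098, -0.017, 1.991]
ft_force: [-2.5, 0.4, 10.0]
finger_gap: 0.0153
```

Call:
arm_command:
  series:
    - [0, 0.0005, 0.001, -0.1]
    - [0, 0.001, 0.001, -0.2]
    - [0, 0.0018, 0.001, -0.3]
    - [0.0005, 0.0024, 0.001, -0.4]
    - [0.001, 0.003, 0.001, -0.5]
    - [0.001, 0.0037, 0.001, -0.6]
    - [0.001, 0.0037, 0.001, -0.6]

```text
t: 39.68
ee_pos: [0.6869, -0.1843, 0.1326]
ee_rot: [-3.116, -0.038, 2.595]
ft_force: [-1.7, 0.3, 7.0]
finger_gap: 0.0149
```

```bash
python3 - <<'E'
from h import *
s=st();print(s['moment'])
go([.6878,-.181,s['ee_pos'][2]-.001],3.215)
E
```

```text
{'t': 39.6833, 'joint_positions': [-0.3129, 0.5898, 1.2772, -0.017, 1.3173, -1.3327], 'ee_pos': [0.6869, -0.1843, 0.1326], 'ee_rot': [-3.1157, -0.0378, 2.5948], 'ft_force': [-1.6916, 0.3201, 7.032], 'finger_gap': 0.0149}
[ 0.26046054 -0.2333501   0.00105354]
shift [0.001, 0.0033, 0.001] turn -0.6202 rows 5.0 q6now -1.33 q6pred -1.9 t 39.68
```

Call:
arm_command:
  series:
    - [0, 0.0005, 0.002, -0.1]
    - [0, 0.001, 0.002, -0.2]
    - [0, 0.0015, 0.002, -0.3]
    - [0.0005, 0.002, 0.002, -0.4]
    - [0.001, 0.0027, 0.002, -0.5]
    - [0.001, 0.0033, 0.002, -0.58]
    - [0.001, 0.0033, 0.002, -0.63]
    - [0.001, 0.0033, 0.002, -0.63]
    - [0.001, 0.0033, 0.002, -0.63]

```text
t: 40.43
ee_pos: [0.688, -0.1807, 0.1326]
ee_rot: [3.14, -0.044, -3.059]
ft_force: [-2.7, 2.4, 10.3]
finger_gap: 0.0153
```

```bash
python3 - <<'E'
from h import *
s=st();print(s['moment']);f=snap('wrist','w32')
E
```

```text
{'t': 40.4333, 'joint_positions': [-0.3079, 0.5892, 1.2784, -0.0163, 1.3152, -1.957], 'ee_pos': [0.688, -0.1807, 0.1326], 'ee_rot': [3.1405, -0.044, -3.0588], 'ft_force': [-2.7337, 2.4471, 10.2945], 'finger_gap': 0.0153}
[ 0.22992917  0.03000974 -0.35833502]
```

View pics/w32.png

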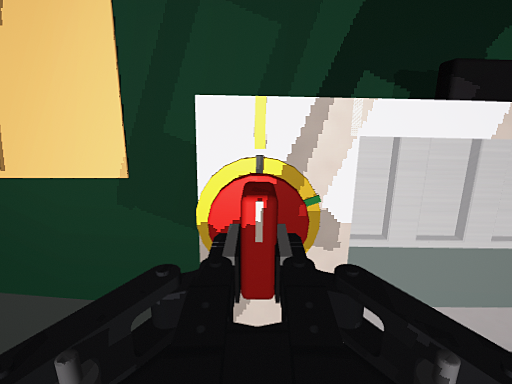

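Call:
arm_command:
  series:
    - [0, 0, 0, 0]
    - [0, 0, 0, 0]
    - [0, 0, 0, 0]
    - [0, 0, 0, 0]
    - [0, 0, 0, 0]
    - [0, 0, -0.005, 0]
  hand: 0.05

```text
t: 40.98
ee_pos: [0.6875, -0.1806, 0.1361]
ee_rot: [3.14, -0.046, -3.059]
ft_force: [0.2, -0.0, 0.1]
finger_gap: 0.0504
```

Call:
arm_command:
  series:
    - [0, 0, -0.02, 0]
    - [0, 0, -0.05, 0]
    - [0, 0, -0.08, 0]
    - [0, 0, -0.1, 0]
    - [0, 0, -0.1, 0]

```text
t: 41.4
ee_pos: [0.6946, -0.1811, 0.2414]
ee_rot: [-3.14, -0.039, -3.059]
ft_force: [1.0, -0.0, -0.1]
finger_gap: 0.05
```

```bash
python3 - <<'E'
from h import *
s=st();f=snap('wrist','w33')
f=snap('top','top33');c=f['color'][110:260,300:460];cv2.imwrite('pics/top33z.png',cv2.resize(c,None,fx=4,fy=4,interpolation=cv2.INTER_CUBIC))
E
```

```text
{'t': 41.4, 'joint_positions': [-0.3057, 0.5226, 1.1231, -0.0157, 1.531, -1.9581], 'ee_pos': [0.6946, -0.1811, 0.2414], 'ee_rot': [-3.1404, -0.0386, -3.0591], 'ft_force': [1.0217, -0.0001, -0.0722], 'finger_gap': 0.05}
```

View pics/w33.png

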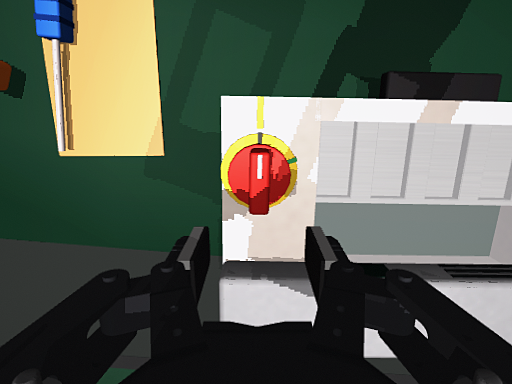

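View pics/top33z.png

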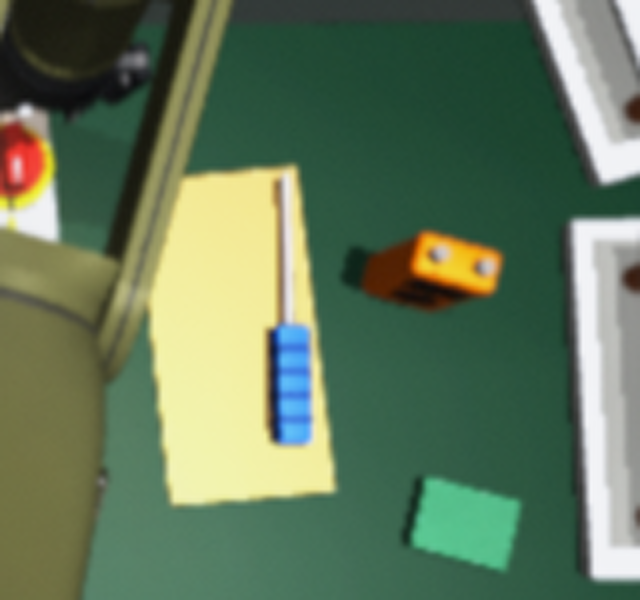

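```bash
python3 - <<'E'
from h import *
f=snap('top')
z=lambda p:np.array(p)/4+[300,110]
M=onz(f,[z((297,166)),z((335,491)),z((170,504))],.003); T=onz(f,[z((287,175))],.017)[0]; H=onz(f,[z((291,328)),z((292,442))],.031)
print(M,T,H)
ex=(M[0]-M[1])/np.linalg.norm(M[0]-M[1]); ey=np.array([-ex[1],ex[0],0])
for P in [T,*H]: print('from right edge',(P-M[0])@ey,'from far edge',(M[0]-P)@ex)
f=snap('wrist')
print(onz(f,[(60,155)],.003),onz(f,[(62,151)],.013)); go([.46,-.405,.18],.06); st()
E
```

```text
[[ 0.7025264  -0.44654815  0.003     ]
 [ 0.42286129 -0.46808004  0.003     ]
 [ 0.41295233 -0.32847097  0.003     ]] [ 0.69188103 -0.43347055  0.017     ] [[ 0.55892293 -0.42789988  0.031     ]
 [ 0.46351337 -0.42512504  0.031     ]]
from right edge 0.013856198049855266 from far edge 0.00961006339982507
from right edge 0.029616895301498188 from far edge 0.14174821488584136
from right edge 0.03970760975982947 from far edge 0.23666322836056636
[[ 0.69474394 -0.43479773  0.003     ]] [[ 0.68769527 -0.42531374  0.013     ]]
shift [0.2457, -0.2054, 0.0657] turn -3.119 rows 25.0 q6now -1.96 q6pred 0.79 t 41.6
{'t': 41.6, 'joint_positions': [-0.3058, 0.5276, 1.1328, -0.0158, 1.5287, -1.9581], 'ee_pos': [0.6909, -0.18, 0.234], 'ee_rot': [3.1382, -0.0499, -3.059], 'ft_force': [0.0034, -0.4458, -1.2298], 'finger_gap': 0.05}
```

Call:
arm_command:
  series:
    - [0.02, 0, -0.02, 0]
    - [0.05, 0, -0.04, 0]
    - [0.08, 0, -0.06, 0]
    - [0.11, 0, -0.07, 0]
    - [0.14, 0, -0.08, 0]
    - [0.17, 0, -0.09, 0]
    - [0.2, 0, -0.1, 0]
    - [0.2, 0, -0.1, 0]
    - [0.2, 0, -0.1, 0]

```text
t: 42.35
ee_pos: [0.4953, -0.1963, 0.3435]
ee_rot: [3.138, -0.051, -3.06]
ft_force: [0.2, -0.7, -1.1]
finger_gap: 0.05
```

```bash
python3 - <<'E'
from h import *
s=st()
f=snap('top','top34');c=f['color'][85:265,90:460];cv2.imwrite('pics/top34z.png',cv2.resize(c,None,fx=2.1,fy=2.1,interpolation=cv2.INTER_CUBIC))
f=snap('scene','scene34');c=f['color'][150:300,100:420]; cv2.imwrite('pics/scene34z.png',cv2.resize(c,None,fx=2.5,fy=2.5,interpolation=cv2.INTER_CUBIC))
E
```

```text
{'t': 42.35, 'joint_positions': [-0.4413, 0.2064, 1.3682, -0.0219, 1.6129, -2.0938], 'ee_pos': [0.4953, -0.1963, 0.3435], 'ee_rot': [3.1376, -0.0507, -3.0603], 'ft_force': [0.245, -0.7268, -1.0771], 'finger_gap': 0.05}
```

View pics/top34z.png

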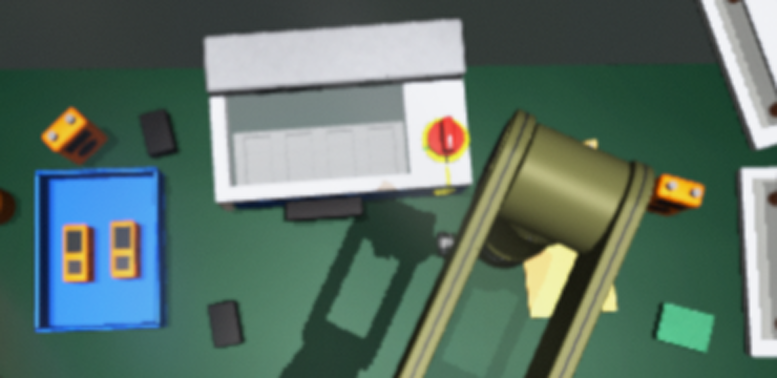

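View pics/scene34z.png

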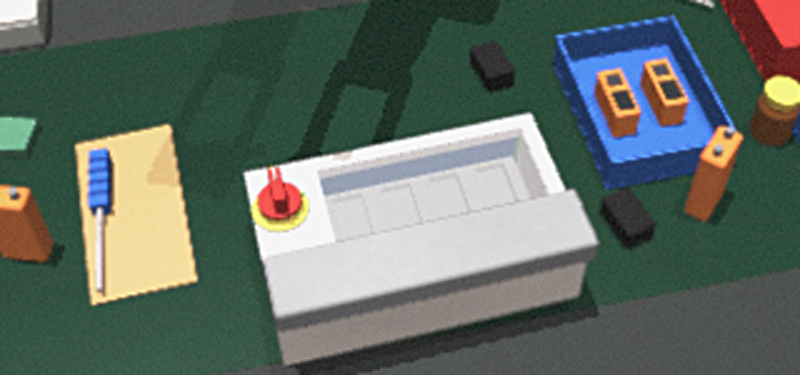

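```bash
python3 - <<'E'
from h import *
a=cv2.imread('pics/scene0.png').astype(int);b=cv2.imread('pics/scene34.png').astype(int)
k=(slice(210,248),slice(196,228));print('knob diff',abs(a[k]-b[k]).mean(), abs(a[k]-b[k]).max())
for n,k in dict(battA=(slice(222,252),slice(335,368)),meters=(slice(195,245),slice(370,400)),battB=(slice(164,190),slice(285,310))).items(): print(n,abs(a[k]-b[k]).mean())
st(); print(workorder.finish_job())
E
```

```text
knob diff 2.555098684210526 45
battA 3.681144781144781
meters 4.362444444444445
battB 3.9697435897435898
{'t': 42.45, 'joint_positions': [-0.4402, 0.2096, 1.3665, -0.0217, 1.6124, -2.0937], 'ee_pos': [0.4968, -0.1962, 0.3424], 'ee_rot': [3.1369, -0.0515, -3.0591], 'ft_force': [0.3744, -0.0013, 0.1702], 'finger_gap': 0.05}
the job is handed in; nothing more can be done
None
```

I did the whole job in the order asked and handed it in at about 42 s. I turned the selector fully clockwise until it sprang up, and the rod tripped the latch. Two housings were present, in cavities 2 and 4, and both went into the bin. I then pushed the tray home and turned the selector all the way back.

**Last checks, from the top and scene pictures:**
- **Housings:** both are in the blue bin, flat and side by side in one layer. All four cavities in the mould are empty.
- **Tray:** it pushed to its stop at about 17 N and was still home about 9 s later. I take that as latched, but I could not see the latch itself.
- **Selector:** it is back at the locked mark. Its part of the picture is almost the same as at the start, so it appears to be up.
- **Bystanders:** the batteries and the meter by the bin compared unchanged in the pictures. The jar, the other meter and the boards I checked only by eye.
- **Robot:** it was touching nothing when I handed in.

**Not ideal:**
- **Rod:** it was knocked a few centimetres aside after I laid it down. It is still wholly on the mat, but its tip is only about 10 mm from the far edge and 14 mm from the right edge. I left it there rather than handle it again.
- **Tool tilt:** pushing the tray home left the tool tilted about 2.7°. Turning the selector back still worked normally.

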